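# Loosen the knurled ring of the extruder die head and push the die plate over

### The job

Without gripping or lifting anything, roll a fingertip along the knurled rim of the brass ring on the extruder die head to unscrew it two full turns anticlockwise (seen from above) and leave it there, its yellow mark back near the mark on the neck. Then push the red tab at the end of the die plate toward the ring until the plate comes fully home against its stop. Leave the other things on the bench where they are.

Things in the scene. Friction and masses are not known exactly. Their poses are not given: they have to be found in the camera images.
- die_head: The fixed head of a clay extruder: grey foot 150 x 190 x 14 mm and pedestal, and an open steel neck on top (58 mm across, its top 92 mm above the bench). Origin at bench level on the neck's axis; z up; its y axis points along the die plate toward the red tab.
- knurled_rim: Brass retaining ring round the neck, coaxial with it and screwed on it: 102 mm across the knurling (36 upright ridges that stand 1.5 mm proud of a 99 mm core), 24 mm tall. Origin on the axis at the ring's underside, which is 46.5 mm above the bench when tight; it rises 3 mm a turn as it is unscrewed. z up, it turns with the ring; the yellow mark lies on its -x side. It turns stiffly (about 0.05 N m, so about 1 N along the rim) and stays where it is left.
- lock_ring (a joint): Angle of the ring in rad; 0 = tight with the yellow mark at the neck's mark, grows as it is unscrewed anticlockwise seen from above; 12.57 = two full turns; the thread ends at 18.8. It starts between 0 and 0.35.
- ring_mark (a point): The yellow mark on the ring's top face, 40 mm from the axis.
- neck_mark (a point): The fixed yellow mark on the neck's top edge, 27 mm from the axis, on the head's -x side.
- push_tab: Red upright tab, fixed on the end of the aluminium die plate (66 mm wide, 6 mm thick, top 46 mm above the bench) that slides under the ring: 66 mm wide (x), 12 mm thick (y), 42 mm tall, its origin at its centre, 65 mm above the bench (so its top is at 86 mm). Axes as the die head's; its outer face looks to +y. It starts 134 mm from the neck's axis.
- die_plate (a joint): How far the die plate has been pushed, in m: 0 at the start, 0.07 fully home (hard stop), then its square opening lies under the neck. It slides along the die head's -y; about 2 N plus 12 N per m/s moves it. Two lugs on it, 4 mm high, are blocked by the ring (after some 2 mm of play) until that has risen 3.5 mm (about 1.2 turns).
- orange_tile: Bystander, loose: orange glazed test tile, 58 x 41 x 14 mm; origin under its centre. Not to be moved.
- white_tile: Bystander, loose: white glazed test tile, 59 x 47 x 15 mm; origin under its centre. Not to be moved.
- stone_pot: Bystander, loose: small stone-coloured pot, 64 mm across, 59 mm tall; origin under its centre. Not to be moved.
- orange_jar: Bystander, loose: orange glaze jar with a white cap, 53 mm across, 61 mm tall; origin under its centre. Not to be moved.
- white_cup: Bystander, loose: plain white cup, 72 mm across, 98 mm tall; origin under its centre. Not to be moved.
- wood_rib: Bystander, loose: wooden potter's rib, 40 x 100 x 8 mm; origin under its centre. Not to be moved.

How it is judged:
By the outcome, as a careful person would: the job done as asked, in the order asked, and still so for the second after the job is handed in, with the robot touching nothing.
It also fails if it takes over 54 s, if anything falls off the work surface, if the arm or the gripper's body presses on something with over 40 N, if the wrist force passes 120 N, or if a joint passes its speed limit or range.

### The arm

A 7-joint arm with a two-finger parallel gripper is mounted at the origin on the work surface; the furniture and walls round the work are solid. World frame = base frame: x ahead of the robot, y to its left, z up, the work surface at z = 0. Lengths are in m, angles in rad, forces in N, time in s.
With the tool pointing down it reaches from about 0.425 to 0.975 m from the base axis. Payload 16.7 kg.
Tool frame: the origin (TCP) lies midway between the tips of the shut fingers; the grasp point (between the pads) lies 19 mm behind it; x points along the fingers, y is the direction in which the jaws open and shut, and the axes are right-handed (so a half turn about x gives the same grasp; the last joint's range is limited). The gripper opens to 85 mm and grips with 20 to 120 N. Pads are 22 mm wide; open, the fingers measure 114 mm over their backs; the gripper's body (76 mm by 85 mm) begins 54 mm behind the grasp point. The pads swing forward as they close: fully open they stand 13 mm farther back than shut.
Start: joints at [-1.403, 0.426, 0.074, 1.606, -0.034, 1.111, -0.067], TCP at [0.211, 0.641, 0.231] pointing down, gripper open.
Joint ranges: [-2.85, 2.85], [-0.5, 2.14], [-1.23, 1.37], [0.21, 2.46], [-1.02, 4.16], [0.16, 2.05], [-2.73, 2.73]. Speed limits (rad/s): [1.89, 1.89, 2.39, 2.39, 3.01, 3.01, 3.01].

### API

Orientations are given as a rotation vector (axis times angle).
In Python, from rig import arm, optics, ticket gives the robot as it stands.
- The arm moves only by the tool arm_command, never from a script. Its argument "deltas" is text: rows parted by semicolons, each of 7 numbers parted by spaces: the shift along the tool's x, y, z normalised to -1 to 1, where 1 is 300 mm, then the turn, a rotation vector about the tool's x, y, z normalised to -1 to 1, where 1 is pi/4 rad, then the finger opening in mm, from 0 to 85.4. In form: tx ty tz wx wy wz claw; .... A call has 1 to 12 rows; each row is the pose to reach, as a shift and turn from the pose commanded when the call began, along the tool's axes at that moment; what a row does not reach only later rows make up. A row lasts 1/8 s, in which the tool goes at most 62.5 mm and 10.7 degrees, less where a joint would pass 70% of its speed; a pose out of reach is approached as far as the arm can. A call with a number of a shift or a turn outside -1 to 1 is refused whole. A call with a gripper value outside its range is refused whole. The fingers move at their own pace and stop on an object; "squeeze" is the grip in N (left out, the last holds). Time passes only in rows, so rows that repeat a pose let the fingers close. It gives the time, the measured TCP pose, the force and the opening at its end, in the units of the state.
- arm.observe(): the state, without advancing time (a new reading comes with each control period).
- optics.camera(name): name is "side" or "top"; returns a dict with "pixels" (420x560x3 uint8, red, green, blue), "fov_y" (degrees; the focal length in pixels is half the picture's height over the tangent of half this angle, whatever the lens; pixels are square), "cx", "cy" (the principal point, pixels), "pose" (4x4, takes a point from camera to world coordinates). Camera axes: x right, y up, looking along -z (the intrinsics and any distortion apply to the point x, -y, -z); pixel columns grow to the right and rows downward; lengths in m; the calibration is good to about 2 mm. A picture is of the moment at which its call begins. There is no depth.
- ticket.hand_in(): hands the job in, once; it reports no verdict.
The state is a dict: "time_s": time; "joints": joint angles; "qd": joint speeds; "tau": joint torques, N m; "ee_pos": TCP position; "tool_rot": TCP orientation; "ft_force": force on the tool from outside, world axes, zero at the start; "torque": the same for the moment, N m; "gripper_width": finger opening in m.
Only numpy, scipy, OpenCV 4.12 (cv2) and the standard library are available. Lean on these libraries where they do the work, as an engineer would, in place of code of your own. Each camera call takes 0.05 s, during which the arm holds its last target.

## Working session

There is one attempt and no reset: what is moved stays moved. The work goes in short steps, Python scripts to look and compute and a tool call to move; the robot and the scene stay as the last step left them, time stands still between calls to the robot, and variables do not carry over. Pictures are saved under pics/ and viewed, and the job is handed in when it is done.

Besides the shell and the picture viewer there is one more tool, called after "Emit:" in YAML: its name, and indented under it one key for each argument. arm_command: Moves the arm, as the interface text tells. Its arguments: {"type":"object","properties":{"deltas":{"type":"string"},"squeeze":{"type":"number"}},"required":["deltas"]}

```bash
mkdir -p pics; ls
python3 - <<'E'
from rig import arm, optics, ticket
import cv2
print(arm.observe())
for n in ("side","top"):
    c=optics.camera(n)
    print(n,{k:v for k,v in c.items() if k!="pixels"})
    cv2.imwrite(f"pics/{n}0.png",cv2.cvtColor(c["pixels"],cv2.COLOR_RGB2BGR))
E
```

```text
pics
{'time_s': 0.0, 'joints': array([-1.40255464,  0.42675169,  0.07381691,  1.60663827, -0.03412525,
        1.11079897, -0.06707774]), 'qd': array([ 1.10496175e-03, -1.21083136e-06,  1.41176419e-03, -1.89832471e-03,
       -6.65829349e-04, -8.74402626e-04,  4.63664023e-04]), 'tau': array([ 6.33173495e-04, -9.49836946e+01,  3.76113385e+00, -4.63491046e+01,
        1.91432820e-02,  1.03814743e-02,  7.99244276e-06]), 'ee_pos': array([0.2107532 , 0.64080512, 0.23058264]), 'tool_rot': array([ 0.2483135 ,  1.55652291, -0.25040982]), 'ft_force': array([ 0.04118951,  0.12472234, -0.51470541]), 'torque': array([-0.00884629, -0.03408067,  0.03400705]), 'gripper_width': 0.08521156520077397}
side {'fov_y': 47.05055755185899, 'cx': 283.36307645164055, 'cy': 218.86347337501218, 'pose': array([[ 0.90867245,  0.26431158, -0.32319308,  0.02788932],
       [-0.41736573,  0.55472244, -0.7197839 , -1.09500087],
       [-0.01096477,  0.78893752,  0.61437559,  1.02183251],
       [ 0.        ,  0.        ,  0.        ,  1.        ]])}
top {'fov_y': 48.843329610676726, 'cx': 276.8220300025187, 'cy': 208.95910111404757, 'pose': array([[-0.00661171,  0.99711631, -0.07559992,  0.40923018],
       [-0.99992734, -0.00735448, -0.00955086, -0.04198653],
       [-0.01007932,  0.07553128,  0.99709249,  1.27099458],
       [ 0.        ,  0.        ,  0.        ,  1.        ]])}
```

View pics/side0.png

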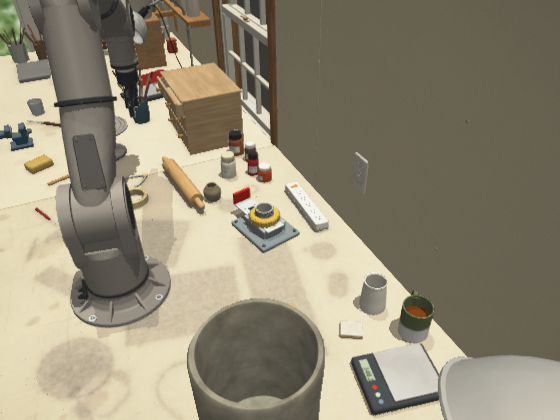

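View pics/top0.png

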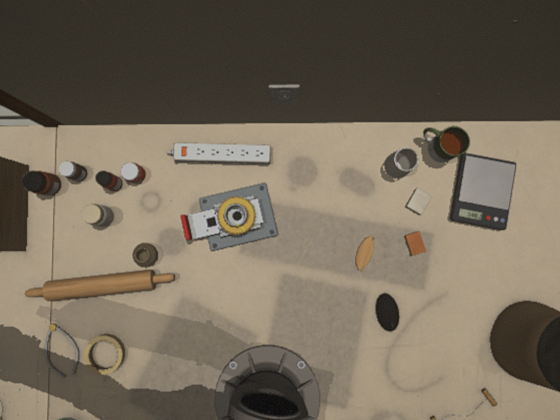

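The side view shows the die head at about (264,218) with the red tab at (242,195). In the top view the ring is at about (237,215), the red tab at (186,227), and the head is slightly rotated. I'll zoom in next.

```bash
cat > h.py <<'E'
import numpy as np, cv2
from rig import arm, optics, ticket
def K(c):
    h=c["pixels"].shape[0]; f=h/2/np.tan(np.radians(c["fov_y"])/2); return f
def ray(c,u,v,z):
    f=K(c); d=np.array([(u-c["cx"])/f,-(v-c["cy"])/f,-1.]); P=c["pose"]
    d=P[:3,:3]@d; o=P[:3,3]; return o+d*(z-o[2])/d[2]
def proj(c,p):
    P=c["pose"]; q=P[:3,:3].T@(np.asarray(p)-P[:3,3]); f=K(c)
    return np.array([c["cx"]+f*q[0]/-q[2], c["cy"]-f*q[1]/-q[2]])
def crop(c,name,u0,v0,w,h,s):
    im=c["pixels"][v0:v0+h,u0:u0+w]
    im=cv2.resize(cv2.cvtColor(im,cv2.COLOR_RGB2BGR),None,fx=s,fy=s,interpolation=cv2.INTER_CUBIC)
    cv2.imwrite("pics/"+name,im)
E
python3 - <<'E'
from h import *
c=optics.camera("top"); crop(c,"top1.png",170,170,120,90,6.5)
c=optics.camera("side"); crop(c,"side1.png",215,175,100,80,7)
E
```

```text
(no output)
```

View pics/top1.png

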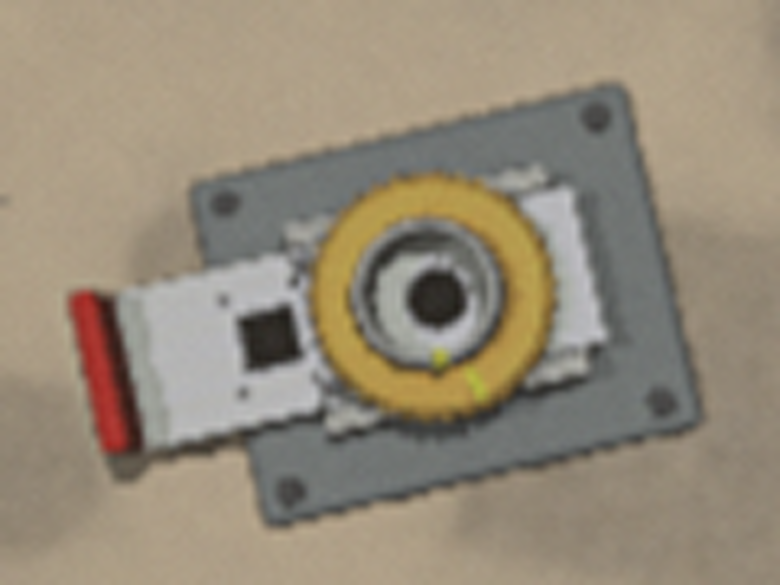

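View pics/side1.png

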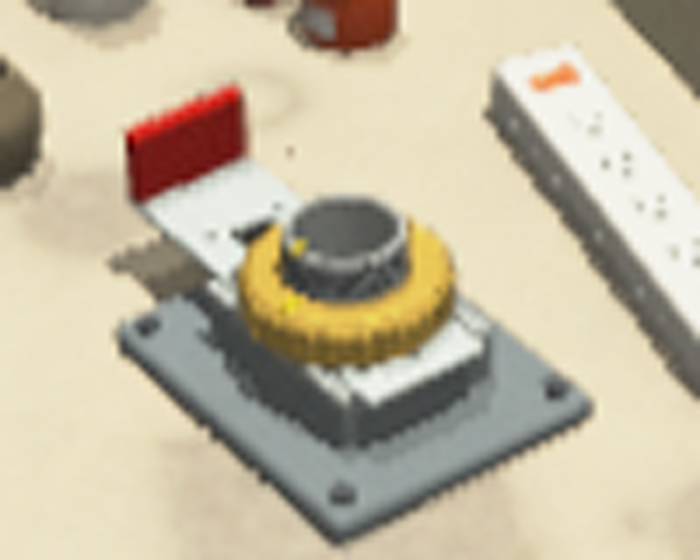

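Run:
```python
from h import *
c=optics.camera("top")
def U(u,v,s=6.5,u0=170,v0=170): return u0+(u+.5)/s-.5, v0+(v+.5)/s-.5
C=[ray(c,*U(*p),.014) for p in [(192,182),(628,82),(704,432),(266,526)]]
C=np.array(C); print(C, C.mean(0))
print([np.linalg.norm(C[i]-C[(i+1)%4]) for i in range(4)])
e=(C[0]+C[3]-C[1]-C[2]); yaw=np.degrees(np.arctan2(e[1],e[0])); print("ydir deg",yaw)
# neck top circle z=.092: bbox u 352..505, v 220..370 ; ring bbox u 313..553 v 175..418 
print("neck",ray(c,*U(428,296),.092), "ring",ray(c,*U(433,296),.0705))
for a,b in [((313,296),(553,296)),((433,175),(433,418))]:
    print(np.linalg.norm(ray(c,*U(*a),.0705)-ray(c,*U(*b),.0705)))
# hsv ring fit
im=cv2.cvtColor(c["pixels"],cv2.COLOR_RGB2HSV)
m=cv2.inRange(im,(15,120,90),(40,255,255)); m[:,:190]=0;m[:,265:]=0;m[:185]=0;m[245:]=0
cs,_=cv2.findContours(m,cv2.RETR_EXTERNAL,cv2.CHAIN_APPROX_NONE); k=max(cs,key=cv2.contourArea)
el=cv2.fitEllipse(k); print(el, ray(c,*el[0],.0705))
print("ringmark",ray(c,*U(476,382),.0705),"neckmark",ray(c,*U(439,358),.092))
T=[ray(c,*U(*p),.086) for p in [(71,293),(97,291),(128,450),(103,454)]]
print("tab top",np.array(T),np.mean(T,0))
s=optics.camera("side")
def S(u,v): return U(u,v,7,215,175)
# side neck top ellipse center
print("side neck", ray(s,*S(345,232),.092))
print("side tab top", ray(s,*S(128,135),.086),ray(s,*S(240,90),.086))
print("side foot", [ray(s,*S(*p),.014) for p in [(120,330),(338,540),(592,405)]])
```

```text
[[ 0.53732988  0.18242913  0.014     ]
 [ 0.57826066 -0.00132173  0.014     ]
 [ 0.43081823 -0.03234254  0.014     ]
 [ 0.39290954  0.1506283   0.014     ]] [0.48482958 0.07484829 0.014     ]
[np.float64(0.18825436417124708), np.float64(0.15067036446411675), np.float64(0.18685661814840385), np.float64(0.14788011105514698)]
ydir deg 102.13303063468211
neck [0.48361951 0.07524882 0.092     ] ring [0.48496155 0.0753825  0.0705    ]
0.09620274442509594
0.09749539721195216
((236.1446990966797, 215.2326202392578), (36.14592361450195, 36.51905822753906), 167.7909698486328) [0.48465671 0.07550653 0.0705    ]
ringmark [0.45041152 0.05818535 0.0705    ] neckmark [0.45919652 0.07092157 0.092     ]
tab top [[0.48621187 0.21728106 0.086     ]
 [0.48693029 0.2069757  0.086     ]
 [0.42403828 0.19419773 0.086     ]
 [0.42253106 0.20405883 0.086     ]] [0.45492787 0.20562833 0.086     ]
side neck [0.48454776 0.07487514 0.092     ]
side tab top [0.4231917  0.20041045 0.086     ] [0.48636392 0.21306086 0.086     ]
side foot [array([0.3938224 , 0.14662311, 0.014     ]), array([ 0.43028463, -0.03869354,  0.014     ]), array([ 0.57456861, -0.00233549,  0.014     ])]
```

```bash
cat >> h.py <<'E'
from scipy.spatial.transform import Rotation as Ro
import json,os
SF="cmd.json"
def getcmd():
    d=json.load(open(SF)); return np.array(d["p"]),Ro.from_rotvec(d["r"])
def setcmd(p,R): json.dump({"p":list(map(float,p)),"r":list(map(float,R.as_rotvec()))},open(SF,"w"))
def parse(s): return np.array([[float(x) for x in r.split()] for r in s.split(";") if r.strip()])
def applied(s):
    "update the commanded pose from a typed command"
    p,R=getcmd(); a=parse(s)[-1]
    setcmd(p+R.apply(a[:3]*.3), R*Ro.from_rotvec(a[3:6]*np.pi/4)); return getcmd()
def rows(P,Rs=None,claw=0,nd=4):
    p,R=getcmd(); out=[];q=p
    for i,t in enumerate(P):
        d=R.inv().apply(np.asarray(t)-p)/.3
        w=np.zeros(3) if Rs is None else (R.inv()*Rs[i]).as_rotvec()/(np.pi/4)
        if np.linalg.norm(np.asarray(t)-q)>.0625: print("!step",i,np.linalg.norm(np.asarray(t)-q))
        q=np.asarray(t)
        out.append(" ".join(f"{x:.{nd}f}".rstrip("0").rstrip(".") if abs(x)>.5*10**-nd else "0" for x in [*d,*w])+f" {claw:g}")
    print("; ".join(out)); return p,R
def st():
    s=arm.observe(); print("t",round(s["time_s"],3),"pos",s["ee_pos"].round(4),"F",s["ft_force"].round(2),"w",round(s["gripper_width"],4))
    print("q",s["joints"].round(3)); print(Ro.from_rotvec(s["tool_rot"]).as_matrix().round(3)); return s
E
python3 - <<'E'
from h import *
s=st(); setcmd(s["ee_pos"],Ro.from_rotvec(s["tool_rot"]))
E
```

```text
t 0.3 pos [0.2109 0.6411 0.2311] F [0.29 0.36 0.11] w 0.0851
q [-1.403  0.426  0.074  1.606 -0.034  1.111 -0.067]
[[-0.     0.313  0.95 ]
 [-0.     0.95  -0.313]
 [-1.    -0.     0.   ]]
```

Run:
```python
from h import *
p,R=getcmd()
def RY(a):
    a=np.radians(a); return Ro.from_matrix(np.array([[0,np.cos(a),np.sin(a)],[0,np.sin(a),-np.cos(a)],[-1,0,0]]))
A=p; B=np.array([.498,-.014,.231]); a0=71.8
P=[A+(B-A)*i/14 for i in range(1,8)]; Rs=[RY(71.8-62.8*i/14) for i in range(1,8)]
rows(P,Rs,nd=3)
```

```text
0 -0.127 0.114 0.099 0 0.001 0; 0 -0.254 0.227 0.199 0 0.001 0; 0 -0.38 0.341 0.299 0 0.001 0; 0 -0.507 0.455 0.398 0 0.001 0; 0 -0.634 0.568 0.498 0 0.001 0; 0 -0.761 0.682 0.598 0 0.001 0; 0 -0.888 0.796 0.697 0 0.001 0
```

Emit:
arm_command:
  deltas: "0 -0.127 0.114 0.1 0 0 0; 0 -0.254 0.227 0.2 0 0 0; 0 -0.38 0.341 0.3 0 0 0; 0 -0.507 0.455 0.4 0 0 0; 0 -0.634 0.568 0.5 0 0 0; 0 -0.761 0.682 0.6 0 0 0; 0 -0.888 0.796 0.698 0 0 0"
  squeeze: 20

```text
time_s: 1.18
ee_pos: [0.355, 0.3119, 0.2315]
tool_rot: [0.679, 1.462, -0.678]
ft_force: [1.5, 0.3, 0.6]
gripper_width: -0.0001
```

```bash
cat >> h.py <<'E'
def RY(a):
    a=np.radians(a); return Ro.from_matrix(np.array([[0,np.cos(a),np.sin(a)],[0,np.sin(a),-np.cos(a)],[-1,0,0]]))
E
python3 - <<'E'
from h import *
p,R=applied("0 -0.888 0.796 0.698 0 0 0"); s=st(); print(p,R.as_matrix().round(3))
B=np.array([.498,-.014,.231])
P=[p+(B-p)*i/6 for i in range(1,7)]; Rs=[RY(40.4-31.4*i/6) for i in range(1,7)]
for z in (.18,.13,.09,.06,.06): P.append([.498,-.014,z]); Rs.append(RY(9))
rows(P,Rs,nd=3)
E
```

```text
t 1.175 pos [0.355  0.3119 0.2315] F [1.55 0.33 0.6 ] w -0.0001
q [-1.136  0.086  0.298  2.059 -0.03   1.    -0.121]
[[ 0.     0.763  0.646]
 [ 0.     0.646 -0.763]
 [-1.     0.    -0.   ]]
[0.35448098 0.31338093 0.2311825 ] [[-0.     0.762  0.648]
 [-0.     0.648 -0.762]
 [-1.    -0.     0.   ]]
0 -0.057 0.19 0.116 0 0 0; 0 -0.114 0.38 0.232 0 0 0; 0 -0.171 0.571 0.348 0 0 0; 0.001 -0.228 0.761 0.465 0 0 0; 0.001 -0.285 0.951 0.581 0 0 0; 0.001 -0.343 1.141 0.697 0 0 0; 0.171 -0.342 1.141 0.697 0 0 0; 0.338 -0.342 1.141 0.697 0 0 0; 0.471 -0.342 1.141 0.697 0 0 0; 0.571 -0.342 1.141 0.697 0 0 0; 0.571 -0.342 1.141 0.697 0 0 0
```

Emit:
arm_command:
  deltas: "0 -0.057 0.19 0.116 0 0 0; 0 -0.114 0.38 0.232 0 0 0; 0 -0.171 0.571 0.348 0 0 0; 0 -0.228 0.761 0.465 0 0 0; 0 -0.285 0.951 0.581 0 0 0"

```text
time_s: 1.8
ee_pos: [0.4747, 0.039, 0.2317]
tool_rot: [1.027, 1.315, -1.025]
ft_force: [1.5, 0.5, -0.4]
gripper_width: 0.0004
```

Run:
```python
from h import *
p,R=applied("0 -0.285 0.951 0.581 0 0 0"); s=st(); print(p)
P=[];Rs=[]
for z in (.215,.16,.1,.06,.06): P.append([.498,-.014,z]); Rs.append(RY(9))
rows(P,Rs,nd=3)
```

```text
t 1.8 pos [0.4747 0.039  0.2317] F [ 1.51  0.49 -0.42] w 0.0004
q [-0.782  0.095  0.611  2.065 -0.065  0.999  0.108]
[[ 0.001  0.97   0.243]
 [ 0.001  0.243 -0.97 ]
 [-1.     0.001 -0.001]]
[0.47417011 0.04065241 0.23127851]
0.054 0.032 0.196 0.116 0 0 0; 0.238 0.032 0.196 0.116 0 0 0; 0.438 0.032 0.196 0.116 0 0 0; 0.571 0.032 0.196 0.116 0 0 0; 0.571 0.032 0.196 0.116 0 0 0
```

Emit:
arm_command:
  deltas: "0 0.032 0.196 0.116 0 0 0; 0.19 0.032 0.196 0.116 0 0 0; 0.37 0.032 0.196 0.116 0 0 0; 0.5 0.032 0.196 0.116 0 0 0; 0.571 0.032 0.196 0.116 0 0 0; 0.571 0.032 0.196 0.116 0 0 0"

```text
time_s: 2.55
ee_pos: [0.4971, -0.0142, 0.059]
tool_rot: [1.091, 1.281, -1.095]
ft_force: [0.1, 0.4, 0.3]
gripper_width: 0.0
```

Run:
```python
from h import *
p,R=applied("0.571 0.032 0.196 0.116 0 0 0"); s=st(); print(p)
c=optics.camera("top"); crop(c,"top2.png",170,170,120,90,6.5)
c=optics.camera("side"); crop(c,"side2.png",215,155,120,100,6)
```

```text
t 2.55 pos [ 0.4971 -0.0142  0.059 ] F [0.08 0.36 0.31] w 0.0
q [-0.549  0.433  0.546  2.163 -0.372  0.639  0.417]
[[-0.003  0.988  0.156]
 [-0.001  0.156 -0.988]
 [-1.    -0.003  0.   ]]
[ 0.49791042 -0.01405226  0.05999778]
```

View pics/side2.png

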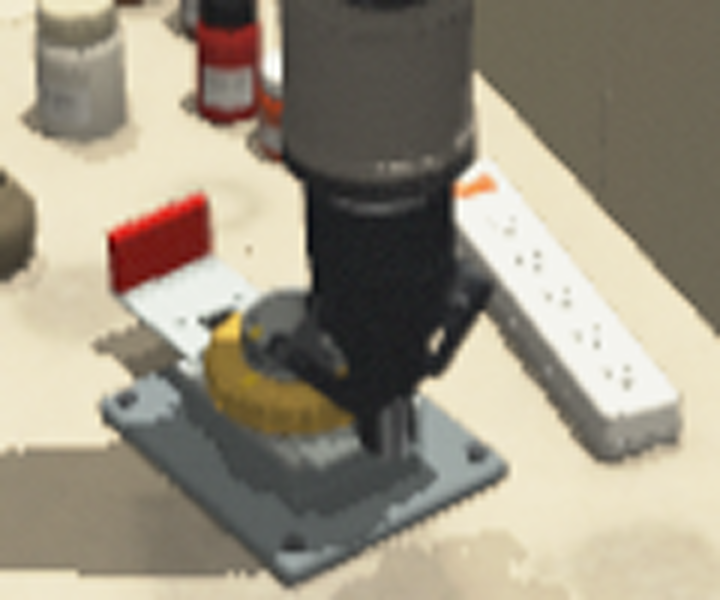

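View pics/top2.png

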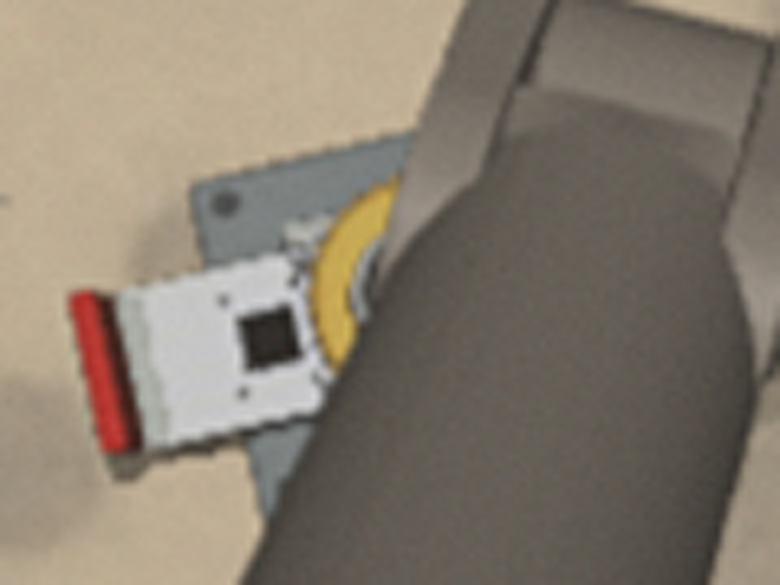

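Emit:
arm_command:
  deltas: "0 0 -0.04 0 0 0 0; 0 0 -0.07 0 0 0 0; 0 0 -0.085 0 0 0 0; 0 0 -0.085 0 0 0 0"

```text
time_s: 3.15
ee_pos: [0.494, 0.0119, 0.0602]
tool_rot: [1.092, 1.28, -1.092]
ft_force: [0.3, -0.2, -0.8]
gripper_width: -0.0001
```

Emit:
arm_command:
  deltas: "0 0 -0.004 0 0 0 0; 0 0 -0.007 0 0 0 0"

```text
time_s: 3.4
ee_pos: [0.4936, 0.0132, 0.06]
tool_rot: [1.093, 1.279, -1.093]
ft_force: [0.3, 0.1, -0.2]
gripper_width: -0.0003
```

Emit:
arm_command:
  deltas: "0 0 -0.003 0 0 0 0; 0 0 -0.005 0 0 0 0"

```text
time_s: 3.65
ee_pos: [0.4934, 0.0148, 0.06]
tool_rot: [1.093, 1.279, -1.093]
ft_force: [0.2, 0.2, 0.1]
gripper_width: -0.0001
```

Emit:
arm_command:
  deltas: "0 0 -0.003 0 0 0 0; 0 0 -0.005 0 0 0 0"

```text
time_s: 3.9
ee_pos: [0.4933, 0.0158, 0.0601]
tool_rot: [1.093, 1.279, -1.093]
ft_force: [0.3, -6.2, 0.5]
gripper_width: -0.0
```

Emit:
arm_command:
  deltas: "0 0.013 0 0 0 0 0; 0 0.026 0 0 0 0 0; 0 0.04 0 0 0 0 0"

```text
time_s: 4.28
ee_pos: [0.5051, 0.0182, 0.06]
tool_rot: [1.093, 1.28, -1.093]
ft_force: [0.3, -1.2, 1.3]
gripper_width: 0.0002
```

Run:
```python
from h import *
applied("0 0 -0.085 0 0 0 0"); applied("0 0 -0.007 0 0 0 0");applied("0 0 -0.005 0 0 0 0");applied("0 0 -0.005 0 0 0 0");p,R=applied("0 0.04 0 0 0 0 0"); s=st(); print(p)
c=optics.camera("side"); crop(c,"side3.png",215,175,100,80,7)
```

```text
t 4.275 pos [0.5051 0.0182 0.06  ] F [ 0.31 -1.19  1.27] w 0.0002
q [-0.607  0.44   0.544  2.146 -0.375  0.647  0.355]
[[-0.     0.988  0.157]
 [-0.     0.157 -0.988]
 [-1.    -0.    -0.   ]]
[0.50496888 0.01804973 0.05998385]
```

View pics/side3.png

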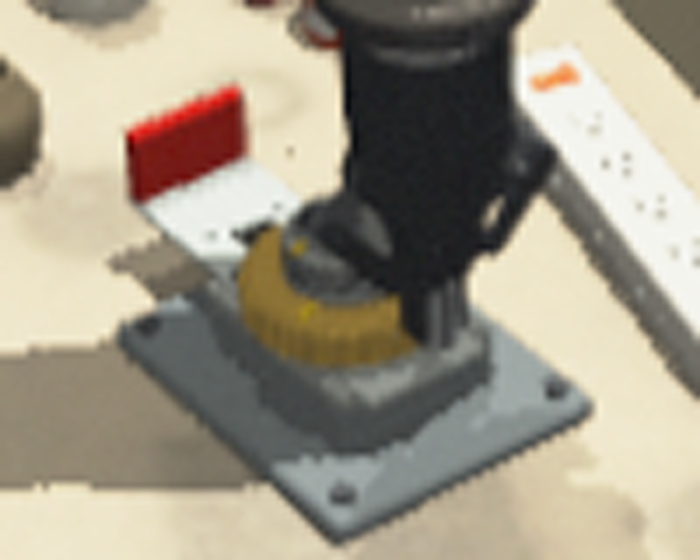

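```bash
cat >> h.py <<'E'
def u2(a): a=np.radians(a); return np.array([np.cos(a),np.sin(a),0])
def arcrows(d0,turns,press=0,R=.051,z=None,nd=3):
    "from commanded pose move along arc, start heading d0 (deg), turning left by turns[i]; press: total inward mm by the end"
    p,Rr=getcmd(); P=[]
    for i,t in enumerate(turns):
        a=np.radians(t); q=p+R*(np.sin(a)*u2(d0)+(1-np.cos(a))*u2(d0+90))+press*1e-3*(i+1)/len(turns)*u2(d0+90+t)
        if z is not None: q[2]=z
        P.append(q)
    rows(P,nd=nd); return P
C=np.array([.484,.075]); NM=192.1
def ringang(c,u,v,turns=0):
    th=.2
    for _ in range(5):
        q=ray(c,u,v,.0705+.003*(th/2/np.pi)); d=q[:2]-C
        th=np.radians((np.degrees(np.arctan2(d[1],d[0]))-NM+90)%360-90)+2*np.pi*turns
    return th,np.linalg.norm(d)
E
python3 - <<'E'
from h import *
s=optics.camera("side"); S=lambda u,v:(215+(u+.5)/7-.5,175+(v+.5)/7-.5)
print(ringang(s,*S(290,303)),ringang(s,*S(308,313)))
arcrows(9,[4.5,9,13.5],.5)
E
```

```text
(np.float64(0.15833311291114727), np.float64(0.0354882185448402)) (np.float64(0.47790972741406434), np.float64(0.036955982692835114))
0 0.013 -0.001 0 0 0 0; 0 0.026 -0.003 0 0 0 0; 0 0.039 -0.006 0 0 0 0
```

Emit:
arm_command:
  deltas: "0 0.013 -0.001 0 0 0 0; 0 0.026 -0.003 0 0 0 0; 0 0.039 -0.006 0 0 0 0"

```text
time_s: 4.75
ee_pos: [0.5165, 0.022, 0.06]
tool_rot: [1.092, 1.28, -1.093]
ft_force: [-1.4, -2.3, 0.2]
gripper_width: 0.0002
```

Run:
```python
from h import *
p,R=applied("0 0.039 -0.006 0 0 0 0")
arcrows(22.5,[5,10,15,20],.5)
```

```text
0 0.014 -0.004 0 0 0 0; 0 0.028 -0.01 0 0 0 0; 0 0.041 -0.017 0 0 0 0; 0 0.053 -0.025 0 0 0 0
```

Emit:
arm_command:
  deltas: "0 0.014 -0.004 0 0 0 0; 0 0.028 -0.01 0 0 0 0; 0 0.041 -0.017 0 0 0 0; 0 0.053 -0.025 0 0 0 0"

```text
time_s: 5.25
ee_pos: [0.5312, 0.0321, 0.06]
tool_rot: [1.093, 1.279, -1.092]
ft_force: [-0.4, -0.6, 0.2]
gripper_width: -0.0003
```

Run:
```python
from h import *
p,R=applied("0 0.053 -0.025 0 0 0 0"); print(p,p[:2]-C,np.linalg.norm(p[:2]-C))
arcrows(42.5,[5,10,15,20],.4)
```

```text
[0.53077134 0.03155837 0.05997516] [ 0.04677134 -0.04344163] 0.06383363433995011
0 0.012 -0.009 0 0 0 0; 0 0.023 -0.019 0 0 0 0; 0 0.033 -0.03 0 0 0 0; 0 0.042 -0.041 0 0 0 0
```

Run:
```python
from h import *
arcrows(45,[5,10,15,20],1.6)
```

```text
0 0.011 -0.01 0 0 0 0; 0 0.02 -0.021 0 0 0 0; 0 0.029 -0.033 0 0 0 0; 0 0.037 -0.045 0 0 0 0
```

Emit:
arm_command:
  deltas: "0 0.011 -0.01 0 0 0 0; 0 0.02 -0.021 0 0 0 0; 0 0.029 -0.033 0 0 0 0; 0 0.037 -0.045 0 0 0 0"

```text
time_s: 5.75
ee_pos: [0.5407, 0.0466, 0.0603]
tool_rot: [1.093, 1.278, -1.092]
ft_force: [6.0, -5.2, 0.2]
gripper_width: -0.0001
```

Run:
```python
from h import *
p,R=applied("0 0.037 -0.045 0 0 0 0"); print(p,p[:2]-C,np.linalg.norm(p[:2]-C))
st()
c=optics.camera("side"); crop(c,"side4.png",215,175,100,80,7)
arcrows(65,[5,10,15,20],.5)
```

```text
[0.53961957 0.04663049 0.05996794] [ 0.05561957 -0.02836951] 0.06243689474462726
t 5.75 pos [0.5407 0.0466 0.0603] F [ 6.02 -5.2   0.19] w -0.0001
q [-0.631  0.489  0.535  2.066 -0.388  0.683  0.315]
[[ 0.002  0.988  0.156]
 [-0.     0.156 -0.988]
 [-1.     0.002  0.001]]
0 0.007 -0.013 0 0 0 0; 0 0.014 -0.026 0 0 0 0; 0 0.019 -0.04 0 0 0 0; 0 0.022 -0.054 0 0 0 0
```

View pics/side4.png

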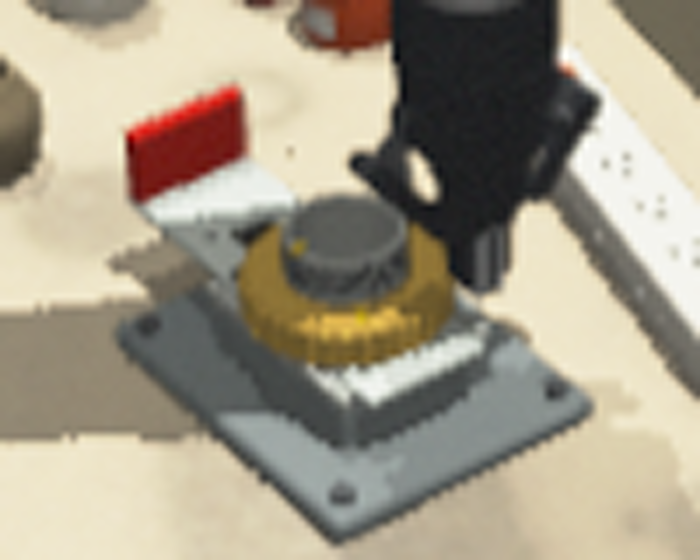

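Run:
```python
from h import *
arcrows(65,[5,10,15,20,24],-.2)
```

```text
0 0.008 -0.013 0 0 0 0; 0 0.015 -0.026 0 0 0 0; 0 0.02 -0.04 0 0 0 0; 0 0.025 -0.054 0 0 0 0; 0 0.027 -0.065 0 0 0 0
```

Emit:
arm_command:
  deltas: "0 0.008 -0.013 0 0 0 0; 0 0.015 -0.026 0 0 0 0; 0 0.02 -0.04 0 0 0 0; 0 0.025 -0.054 0 0 0 0; 0 0.027 -0.065 0 0 0 0"

```text
time_s: 6.42
ee_pos: [0.5475, 0.0675, 0.0609]
tool_rot: [1.095, 1.275, -1.089]
ft_force: [14.5, -2.8, -1.1]
gripper_width: -0.0001
```

Run:
```python
from h import *
p,R=applied("0 0.027 -0.065 0 0 0 0"); print(p,p[:2]-C,np.linalg.norm(p[:2]-C))
arcrows(90,[3,6,9,9,9,9],.5)
```

```text
[0.54456496 0.06715859 0.05995898] [ 0.06056496 -0.00784141] 0.06107046857395955
0 0.001 -0.009 0 0 0 0; 0 0.001 -0.018 0 0 0 0; 0 0.001 -0.027 0 0 0 0; 0 0.001 -0.027 0 0 0 0; 0 0.001 -0.027 0 0 0 0; 0 0 -0.027 0 0 0 0
```

```bash
cat >> h.py <<'E'
CC=np.array([.4845,.075,0]); HA,HB=.0089,.0108
def path(rf=.0505,rc=.0495,ds=.006):
    """one orbit of TCP positions (rel. to CC), anticlockwise from start of face at -81. list of (pos, phic)"""
    pts=[]
    # faces: contact angle, half extent normal, half extent tangential
    for k in range(4):
        ph=-81+90*k; n,t=(HA,HB) if k%2==0 else (HB,HA)
        for s in np.linspace(-t,t,12,endpoint=False): pts.append(((rf+n)*u2(ph)+s*u2(ph+90),ph))
        off=n*u2(ph)+t*u2(ph+90)
        for a in np.linspace(0,90,40,endpoint=False): pts.append((off+rc*u2(ph+a),ph+a))
    return np.array([q[0] for q in pts]),np.array([q[1] for q in pts])
def go(n,ds=6,rf=.0505,rc=.0495,z=.06,from_=None,nd=3):
    Q,ph=path(rf,rc); p,R=getcmd()
    Q=Q[:,:2]+CC[:2]; i0=np.argmin(np.linalg.norm(Q-p[:2],axis=1)); print("nearest",i0,ph[i0],"off mm",1e3*np.linalg.norm(Q[i0]-p[:2]))
    Q=np.roll(Q,-i0,axis=0); ph=np.roll(ph,-i0); Q=np.vstack([Q,Q]); ph=np.r_[ph,ph]
    L=np.r_[0,np.cumsum(np.linalg.norm(np.diff(Q,axis=0),axis=1))]
    S=np.arange(1,n+1)*ds*1e-3
    P=[[np.interp(s,L,Q[:,0]),np.interp(s,L,Q[:,1]),z] for s in S]
    print("phic end",ph[np.searchsorted(L,S[-1])],"end",np.round(P[-1],4),"r base",np.linalg.norm(P[-1][:2]).round(4))
    rows(P,nd=nd)
def cornerr(p):
    d=np.asarray(p)[:2]-CC[:2]; y=u2(9)[:2]; x=u2(-81)[:2]
    v=np.array([d@y,d@x]); w=np.maximum(np.abs(v)-[HB,HA],0); return np.linalg.norm(w)
E
python3 - <<'E'
from h import *
s=optics.camera("side"); S=lambda u,v:(215+(u+.5)/7-.5,175+(v+.5)/7-.5)
print(ringang(s,*S(362,317)))
for m in [(.4933,.0158),(.5051,.0182),(.5165,.022),(.5312,.0321),(.5407,.0466),(.5475,.0675)]: print(m,cornerr(m).round(4))
go(9,rf=.0505,rc=.0495)
E
```

```text
(np.float64(1.1615668478805568), np.float64(0.038024418265180146))
(0.4933, 0.0158) 0.0509
(0.5051, 0.0182) 0.0504
(0.5165, 0.022) 0.05
(0.5312, 0.0321) 0.0498
(0.5407, 0.0466) 0.049
(0.5475, 0.0675) 0.0509
nearest 48 0.0 off mm 1.667739500071935
phic end 42.75 end [0.531  0.1181 0.06  ] r base 0.544
0 0.007 -0.021 0 0 0 0; 0 0.011 -0.041 0 0 0 0; 0 0.011 -0.061 0 0 0 0; 0 0.011 -0.081 0 0 0 0; 0 0.007 -0.1 0 0 0 0; 0 0.004 -0.119 0 0 0 0; 0 -0.001 -0.139 0 0 0 0; 0 -0.008 -0.157 0 0 0 0; 0 -0.018 -0.175 0 0 0 0
```

Emit:
arm_command:
  deltas: "0 0.007 -0.021 0 0 0 0; 0 0.01 -0.041 0 0 0 0; 0 0.01 -0.061 0 0 0 0; 0 0.01 -0.081 0 0 0 0; 0 0.007 -0.1 0 0 0 0; 0 0.004 -0.119 0 0 0 0; 0 -0.001 -0.139 0 0 0 0; 0 -0.008 -0.157 0 0 0 0; 0 -0.018 -0.175 0 0 0 0"

```text
time_s: 7.6
ee_pos: [0.5321, 0.1196, 0.0604]
tool_rot: [1.094, 1.279, -1.09]
ft_force: [4.5, 3.3, 1.2]
gripper_width: 0.0002
```

Run:
```python
from h import *
p,R=applied("0 -0.018 -0.175 0 0 0 0"); s=st(); print(p,cornerr(p),cornerr(s["ee_pos"]))
c=optics.camera("side"); crop(c,"side5.png",215,175,100,80,7)
c=optics.camera("top"); crop(c,"top5.png",170,170,120,90,6.5)
go(12)
```

```text
t 7.6 pos [0.5321 0.1196 0.0604] F [4.49 3.27 1.23] w 0.0002
q [-0.763  0.492  0.534  2.06  -0.39   0.685  0.183]
[[ 0.002  0.988  0.157]
 [ 0.001  0.157 -0.988]
 [-1.     0.002 -0.001]]
[0.53100767 0.11816457 0.05993993] 0.04954366841160923 0.0512941959785274
nearest 78 40.5 off mm 0.6739019715694226
phic end 99.0 end [0.4652 0.1314 0.06  ] r base 0.4834
0 -0.01 -0.014 0 0 0 0; 0 -0.024 -0.029 0 0 0 0; 0 -0.039 -0.042 0 0 0 0; 0 -0.055 -0.054 0 0 0 0; 0 -0.073 -0.063 0 0 0 0; 0 -0.092 -0.07 0 0 0 0; 0 -0.111 -0.074 0 0 0 0; 0 -0.131 -0.077 0 0 0 0; 0 -0.15 -0.08 0 0 0 0; 0 -0.17 -0.08 0 0 0 0; 0 -0.19 -0.08 0 0 0 0; 0 -0.21 -0.078 0 0 0 0
```

View pics/side5.png

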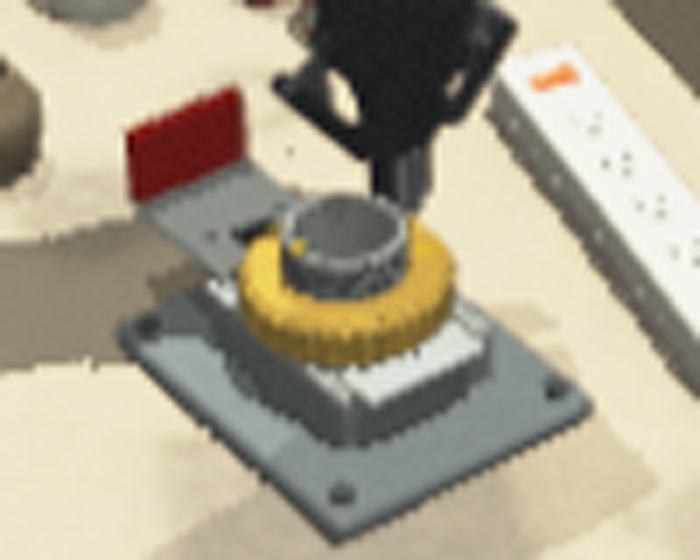

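View pics/top5.png

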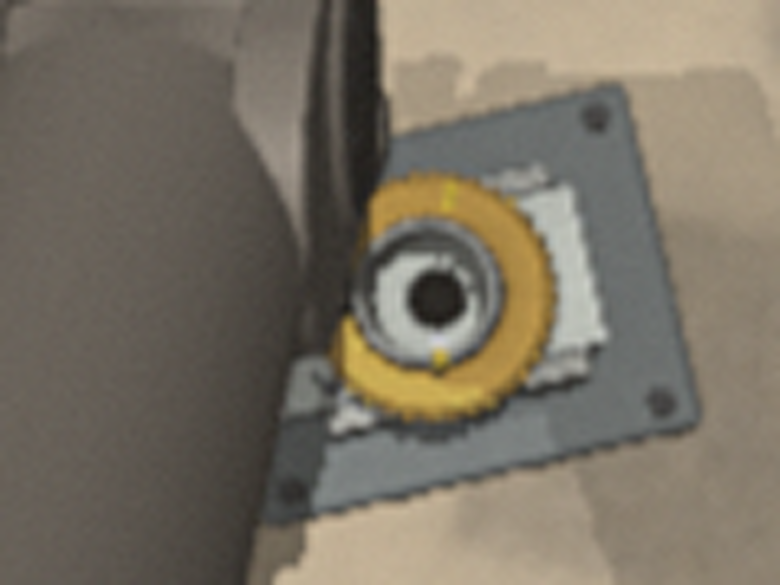

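Emit:
arm_command:
  deltas: "0 -0.01 -0.014 0 0 0 0; 0 -0.024 -0.029 0 0 0 0; 0 -0.039 -0.042 0 0 0 0; 0 -0.055 -0.054 0 0 0 0; 0 -0.073 -0.063 0 0 0 0; 0 -0.092 -0.07 0 0 0 0; 0 -0.111 -0.074 0 0 0 0; 0 -0.131 -0.077 0 0 0 0; 0 -0.15 -0.08 0 0 0 0; 0 -0.17 -0.08 0 0 0 0; 0 -0.19 -0.08 0 0 0 0; 0 -0.21 -0.078 0 0 0 0"

```text
time_s: 9.2
ee_pos: [0.4646, 0.1338, 0.0603]
tool_rot: [1.092, 1.282, -1.09]
ft_force: [-2.0, 11.3, 4.9]
gripper_width: -0.0005
```

Run:
```python
from h import *
p,R=applied("0 -0.21 -0.078 0 0 0 0"); s=st(); print(p,cornerr(p),cornerr(s["ee_pos"]))
c=optics.camera("side"); crop(c,"side6.png",215,175,100,80,7)
go(8)
```

```text
t 9.2 pos [0.4646 0.1338 0.0603] F [-1.97 11.29  4.95] w -0.0005
q [-0.867  0.41   0.55   2.194 -0.367  0.625  0.106]
[[-0.     0.987  0.159]
 [ 0.002  0.159 -0.987]
 [-1.    -0.    -0.002]]
[0.46511989 0.13140694 0.05994272] 0.04984419352184532 0.05232060040680495
nearest 116 99.0 off mm 0.5926673652200498
phic end 155.25 end [0.4277 0.1034 0.06  ] r base 0.4401
0 -0.022 0.002 0 0 0 0; 0 -0.041 0.006 0 0 0 0; 0 -0.06 0.012 0 0 0 0; 0 -0.079 0.02 0 0 0 0; 0 -0.096 0.031 0 0 0 0; 0 -0.111 0.043 0 0 0 0; 0 -0.125 0.057 0 0 0 0; 0 -0.138 0.073 0 0 0 0
```

View pics/side6.png

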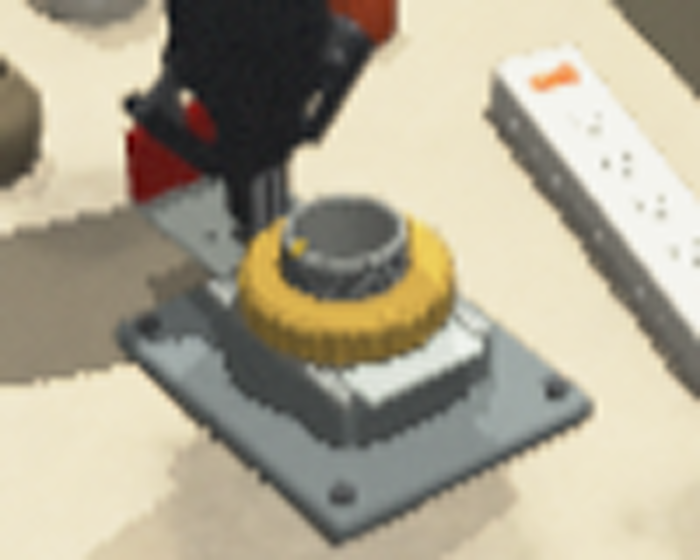

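```bash
sed -i 's/CC=np.array(\[.4845,.075,0\]); HA,HB=.0089,.0108/CC=np.array([.4845,.0757,0]); HA,HB=.0095,.0108/' h.py
python3 - <<'E'
from h import *
go(8)
E
```

```text
nearest 116 99.0 off mm 1.017976193748518
phic end 155.25 end [0.4277 0.1047 0.06  ] r base 0.4403
0 -0.021 -0.002 0 0 0 0; 0 -0.041 0.002 0 0 0 0; 0 -0.06 0.008 0 0 0 0; 0 -0.078 0.016 0 0 0 0; 0 -0.095 0.026 0 0 0 0; 0 -0.111 0.039 0 0 0 0; 0 -0.125 0.053 0 0 0 0; 0 -0.137 0.069 0 0 0 0
```

Emit:
arm_command:
  deltas: "0 -0.021 -0.002 0 0 0 0; 0 -0.041 0.002 0 0 0 0; 0 -0.06 0.008 0 0 0 0; 0 -0.078 0.016 0 0 0 0; 0 -0.095 0.026 0 0 0 0; 0 -0.111 0.039 0 0 0 0; 0 -0.125 0.053 0 0 0 0; 0 -0.137 0.069 0 0 0 0"

```text
time_s: 10.25
ee_pos: [0.4276, 0.1043, 0.06]
tool_rot: [1.093, 1.279, -1.093]
ft_force: [0.1, -0.4, 0.0]
gripper_width: -0.0
```

Run:
```python
from h import *
p,R=applied("0 -0.137 0.069 0 0 0 0"); s=st(); print(p,cornerr(p),cornerr(s["ee_pos"]))
go(6)
```

```text
t 10.25 pos [0.4276 0.1043 0.06  ] F [ 0.06 -0.36  0.04] w -0.0
q [-0.869  0.351  0.57   2.286 -0.343  0.584  0.119]
[[-0.     0.988  0.157]
 [-0.     0.157 -0.988]
 [-1.    -0.     0.   ]]
[0.42776987 0.10452431 0.05995829] 0.0493316855062429 0.04940127490198103
nearest 141 155.25 off mm 0.5542543051859123
phic end 189.0 end [0.4235 0.069  0.06  ] r base 0.4291
0 -0.012 0.018 0 0 0 0; 0 -0.019 0.037 0 0 0 0; 0 -0.025 0.056 0 0 0 0; 0 -0.028 0.076 0 0 0 0; 0 -0.033 0.095 0 0 0 0; 0 -0.033 0.115 0 0 0 0
```

Run:
```python
from h import *
c=optics.camera("side"); crop(c,"side7.png",215,175,100,80,7)
c=optics.camera("top"); crop(c,"top7.png",170,170,120,90,6.5)
go(6,rc=.0485,rf=.0495)
```

```text
nearest 141 155.25 off mm 0.9823111263747866
phic end 189.0 end [0.4246 0.0686 0.06  ] r base 0.4301
0 -0.009 0.02 0 0 0 0; 0 -0.017 0.039 0 0 0 0; 0 -0.022 0.058 0 0 0 0; 0 -0.025 0.078 0 0 0 0; 0 -0.029 0.097 0 0 0 0; 0 -0.029 0.117 0 0 0 0
```

View pics/side7.png

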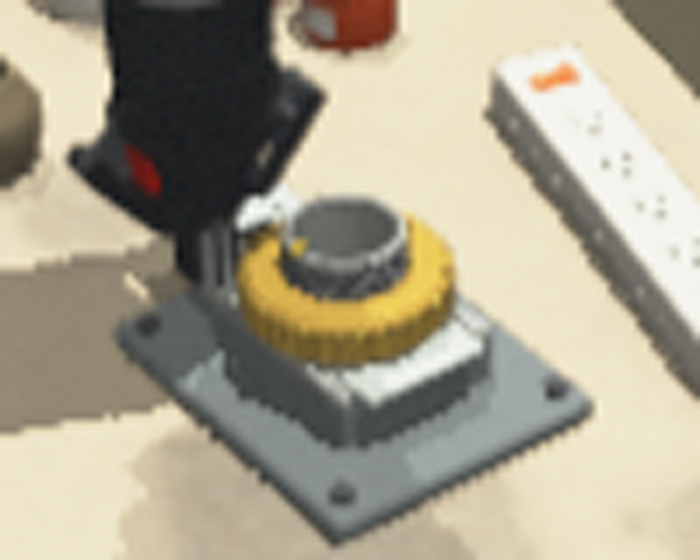

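View pics/top7.png

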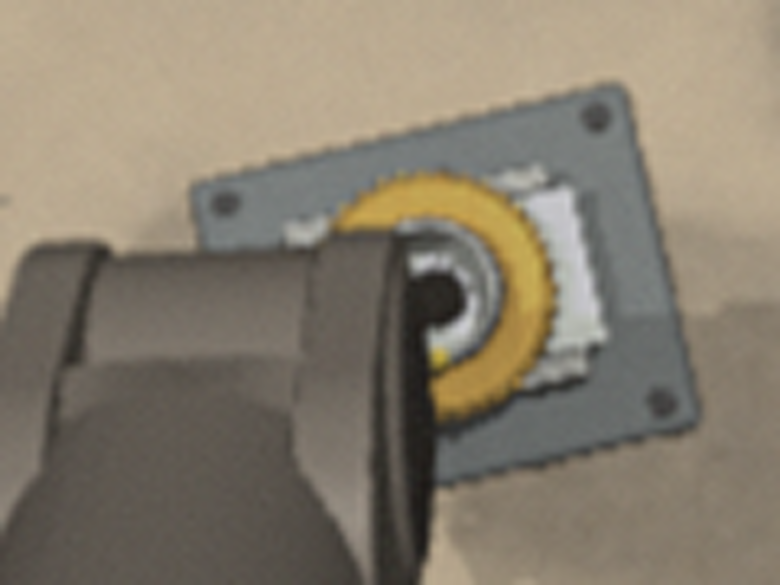

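Emit:
arm_command:
  deltas: "0 -0.009 0.02 0 0 0 0; 0 -0.017 0.039 0 0 0 0; 0 -0.022 0.058 0 0 0 0; 0 -0.025 0.078 0 0 0 0; 0 -0.029 0.097 0 0 0 0; 0 -0.029 0.117 0 0 0 0"

```text
time_s: 11.1
ee_pos: [0.424, 0.068, 0.0599]
tool_rot: [1.092, 1.28, -1.094]
ft_force: [-6.4, -0.5, 3.1]
gripper_width: -0.0001
```

Run:
```python
from h import *
p,R=applied("0 -0.029 0.117 0 0 0 0"); s=st(); print(p,cornerr(p),cornerr(s["ee_pos"]))
c=optics.camera("side"); crop(c,"side8.png",215,175,100,80,7)
go(8,rc=.049,rf=.05)
```

```text
t 11.1 pos [0.424  0.068  0.0599] F [-6.38 -0.46  3.12] w -0.0001
q [-0.802  0.337  0.577  2.308 -0.338  0.576  0.193]
[[-0.001  0.988  0.157]
 [-0.     0.157 -0.988]
 [-1.    -0.001  0.   ]]
[0.42467558 0.0684948  0.05997332] 0.04941502628796149 0.05012725776019043
nearest 161 189.0 off mm 0.8810137307479551
phic end 234.0 end [0.445  0.0261 0.06  ] r base 0.4458
0 -0.002 0.022 0 0 0 0; 0 0.001 0.041 0 0 0 0; 0 0.003 0.061 0 0 0 0; 0 0.007 0.081 0 0 0 0; 0 0.013 0.1 0 0 0 0; 0 0.022 0.118 0 0 0 0; 0 0.032 0.135 0 0 0 0; 0 0.045 0.15 0 0 0 0
```

View pics/side8.png

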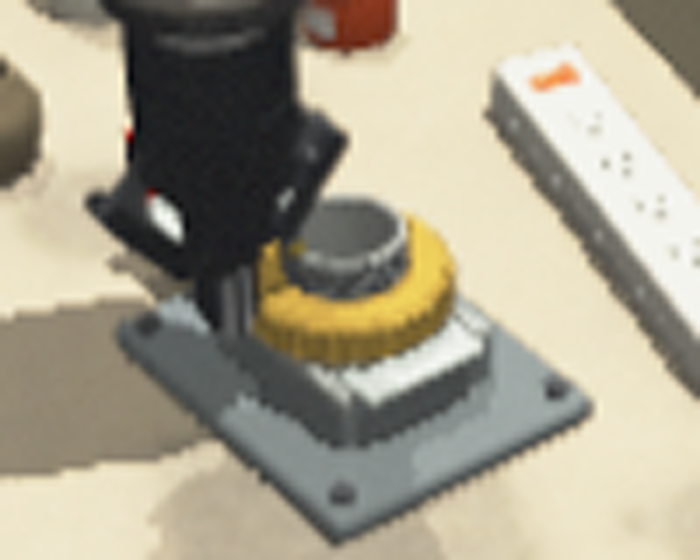

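```bash
sed -i 's/CC=np.array(\[.4845,.0757,0\]); HA,HB=.0095,.0108/CC=np.array([.4849,.0757,0]); HA,HB=.0095,.0103/' h.py
python3 - <<'E'
from h import *
go(12,rc=.0487,rf=.05)
E
```

```text
nearest 161 189.0 off mm 0.7851841506134283
phic end 261.0 end [0.4679 0.0167 0.06  ] r base 0.4682
0 0.001 0.022 0 0 0 0; 0 0.005 0.041 0 0 0 0; 0 0.007 0.061 0 0 0 0; 0 0.011 0.08 0 0 0 0; 0 0.017 0.099 0 0 0 0; 0 0.025 0.117 0 0 0 0; 0 0.036 0.134 0 0 0 0; 0 0.049 0.15 0 0 0 0; 0 0.063 0.164 0 0 0 0; 0 0.079 0.175 0 0 0 0; 0 0.097 0.185 0 0 0 0; 0 0.115 0.193 0 0 0 0
```

Emit:
arm_command:
  deltas: "0 0.001 0.022 0 0 0 0; 0 0.005 0.041 0 0 0 0; 0 0.007 0.061 0 0 0 0; 0 0.011 0.08 0 0 0 0; 0 0.017 0.099 0 0 0 0; 0 0.025 0.117 0 0 0 0; 0 0.036 0.134 0 0 0 0; 0 0.049 0.15 0 0 0 0; 0 0.063 0.164 0 0 0 0; 0 0.079 0.175 0 0 0 0; 0 0.097 0.185 0 0 0 0; 0 0.115 0.193 0 0 0 0"

```text
time_s: 12.65
ee_pos: [0.4681, 0.0167, 0.06]
tool_rot: [1.092, 1.28, -1.093]
ft_force: [-1.3, -2.1, 0.9]
gripper_width: 0.0001
```

Run:
```python
from h import *
p,R=applied("0 0.115 0.193 0 0 0 0"); s=st(); print(p,cornerr(p),cornerr(s["ee_pos"]))
c=optics.camera("side"); crop(c,"side9.png",215,175,100,80,7)
c=optics.camera("top"); crop(c,"top9.png",170,170,120,90,6.5)
go(12,rc=.049,rf=.0502)
```

```text
t 12.65 pos [0.4681 0.0167 0.06  ] F [-1.31 -2.06  0.91] w 0.0001
q [-0.644  0.392  0.564  2.226 -0.364  0.611  0.345]
[[-0.     0.988  0.157]
 [-0.     0.157 -0.988]
 [-1.    -0.     0.   ]]
[0.46781951 0.01671391 0.05998901] 0.04872021834729189 0.048735900777980255
nearest 200 261.0 off mm 0.8331695054717537
phic end -38.25 end [0.5342 0.0366 0.06  ] r base 0.5355
0 0.022 0.007 0 0 0 0; 0 0.041 0.009 0 0 0 0; 0 0.06 0.014 0 0 0 0; 0 0.08 0.014 0 0 0 0; 0 0.1 0.014 0 0 0 0; 0 0.119 0.011 0 0 0 0; 0 0.139 0.009 0 0 0 0; 0 0.159 0.005 0 0 0 0; 0 0.178 0 0 0 0 0; 0 0.196 -0.008 0 0 0 0; 0 0.213 -0.019 0 0 0 0; 0 0.229 -0.031 0 0 0 0
```

View pics/side9.png

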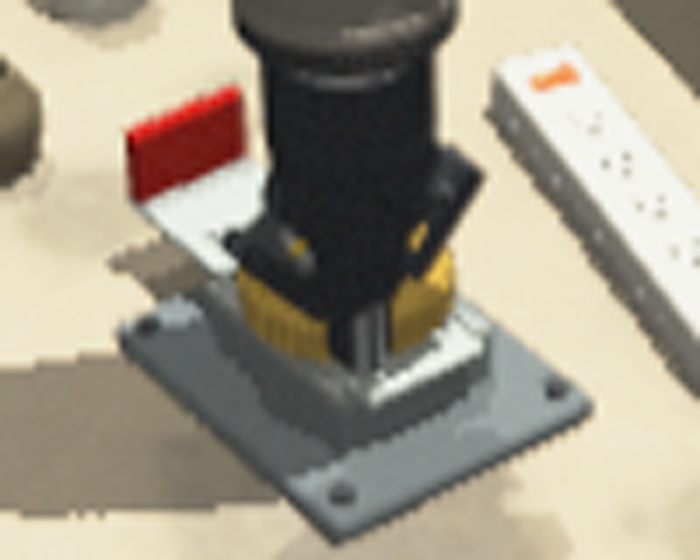

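View pics/top9.png

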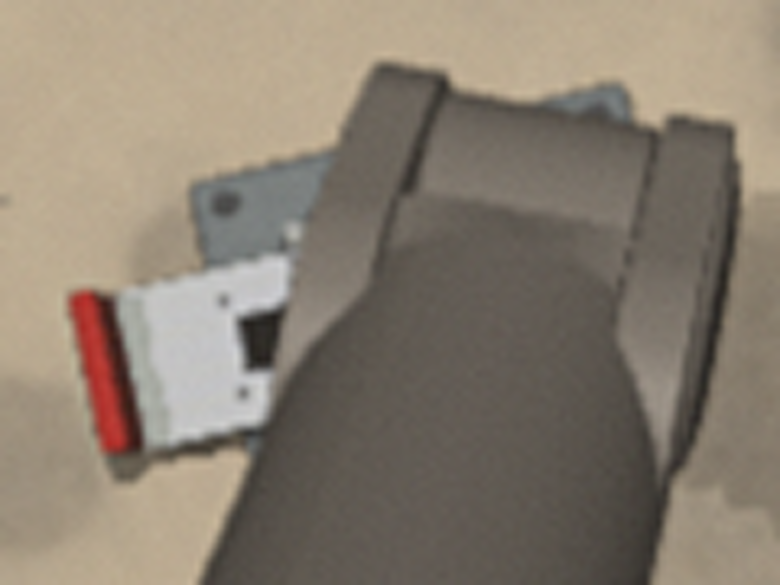

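Emit:
arm_command:
  deltas: "0 0.022 0.005 0 0 0 0; 0 0.041 0.007 0 0 0 0; 0 0.06 0.011 0 0 0 0; 0 0.08 0.011 0 0 0 0; 0 0.1 0.011 0 0 0 0; 0 0.119 0.01 0 0 0 0; 0 0.139 0.008 0 0 0 0; 0 0.159 0.004 0 0 0 0; 0 0.178 -0.001 0 0 0 0; 0 0.196 -0.009 0 0 0 0; 0 0.213 -0.02 0 0 0 0; 0 0.229 -0.032 0 0 0 0"

```text
time_s: 14.25
ee_pos: [0.5348, 0.0373, 0.0601]
tool_rot: [1.093, 1.279, -1.092]
ft_force: [2.4, -4.3, 1.0]
gripper_width: 0.0
```

Run:
```python
from h import *
p,R=applied("0 0.229 -0.032 0 0 0 0"); s=st(); print(p,cornerr(p),cornerr(s["ee_pos"]))
c=optics.camera("side"); crop(c,"side10.png",215,175,100,80,7)
go(12,rc=.049,rf=.0502)
```

```text
t 14.25 pos [0.5348 0.0373 0.0601] F [ 2.42 -4.32  1.01] w 0.0
q [-0.624  0.482  0.543  2.08  -0.392  0.678  0.336]
[[ 0.001  0.988  0.157]
 [-0.     0.157 -0.988]
 [-1.     0.001  0.   ]]
[0.53416758 0.03695703 0.05997254] 0.04871957528144991 0.048966234426750944
nearest 30 -40.5 off mm 0.9202383421332311
phic end 22.5 end [0.5395 0.1039 0.06  ] r base 0.5494
0 0.013 -0.011 0 0 0 0; 0 0.025 -0.027 0 0 0 0; 0 0.036 -0.044 0 0 0 0; 0 0.044 -0.062 0 0 0 0; 0 0.051 -0.081 0 0 0 0; 0 0.054 -0.101 0 0 0 0; 0 0.058 -0.12 0 0 0 0; 0 0.06 -0.139 0 0 0 0; 0 0.06 -0.159 0 0 0 0; 0 0.06 -0.179 0 0 0 0; 0 0.055 -0.198 0 0 0 0; 0 0.052 -0.218 0 0 0 0
```

View pics/side10.png

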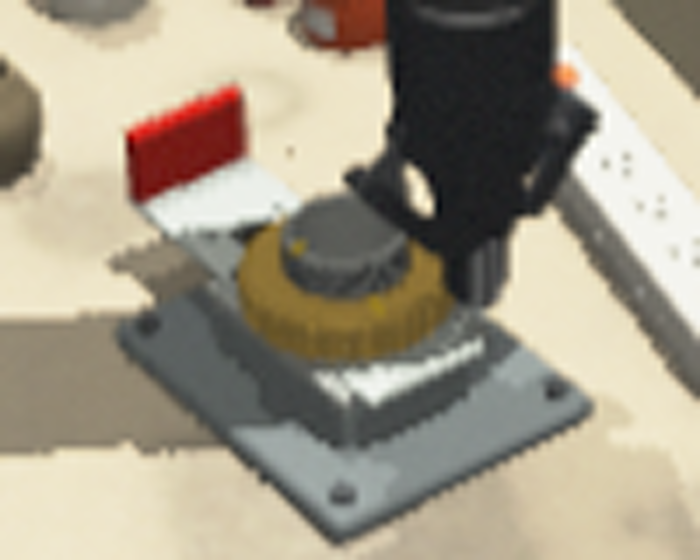

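Run:
```python
from h import *
s=optics.camera("side"); S=lambda u,v:(215+(u+.5)/7-.5,175+(v+.5)/7-.5)
print(ringang(s,*S(378,305),1))
```

```text
(np.float64(7.675325898424552), np.float64(0.035945836326623244))
```

Emit:
arm_command:
  deltas: "0 0.013 -0.011 0 0 0 0; 0 0.025 -0.027 0 0 0 0; 0 0.036 -0.044 0 0 0 0; 0 0.044 -0.062 0 0 0 0; 0 0.051 -0.081 0 0 0 0; 0 0.055 -0.101 0 0 0 0; 0 0.059 -0.12 0 0 0 0; 0 0.061 -0.139 0 0 0 0; 0 0.061 -0.159 0 0 0 0; 0 0.06 -0.179 0 0 0 0; 0 0.055 -0.198 0 0 0 0; 0 0.05 -0.218 0 0 0 0"

```text
time_s: 15.85
ee_pos: [0.5421, 0.1061, 0.0612]
tool_rot: [1.096, 1.276, -1.087]
ft_force: [16.0, 5.7, 0.4]
gripper_width: -0.0001
```

Run:
```python
from h import *
p,R=applied("0 0.05 -0.218 0 0 0 0"); s=st(); print(p,cornerr(p),cornerr(s["ee_pos"]))
c=optics.camera("top"); crop(c,"top11.png",170,170,120,90,6.5)
go(12,rc=.049,rf=.0502)
```

```text
t 15.85 pos [0.5421 0.1061 0.0612] F [16.05  5.71  0.35] w -0.0001
q [-0.736  0.499  0.54   2.047 -0.398  0.689  0.218]
[[ 0.006  0.988  0.157]
 [ 0.002  0.157 -0.988]
 [-1.     0.007 -0.001]]
[0.5387377  0.10389934 0.05994477] 0.048317626380713595 0.05224282522015881
nearest 69 20.25 off mm 0.8566100683851712
phic end 99.0 end [0.4815 0.1356 0.06  ] r base 0.5002
0 -0.003 -0.018 0 0 0 0; 0 -0.01 -0.037 0 0 0 0; 0 -0.02 -0.054 0 0 0 0; 0 -0.031 -0.07 0 0 0 0; 0 -0.045 -0.085 0 0 0 0; 0 -0.06 -0.098 0 0 0 0; 0 -0.077 -0.109 0 0 0 0; 0 -0.095 -0.118 0 0 0 0; 0 -0.114 -0.124 0 0 0 0; 0 -0.133 -0.128 0 0 0 0; 0 -0.153 -0.131 0 0 0 0; 0 -0.172 -0.134 0 0 0 0
```

View pics/top11.png

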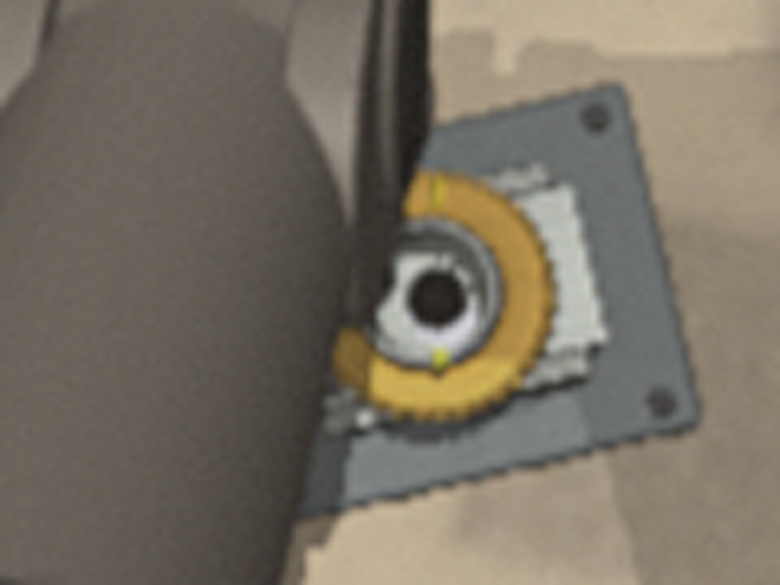

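Run:
```python
from h import *
s=optics.camera("top"); S=lambda u,v:(170+(u+.5)/6.5-.5,170+(v+.5)/6.5-.5)
print(ringang(s,*S(438,192),1))
go(12,rc=.0502,rf=.0512)
```

```text
(np.float64(9.165320094495275), np.float64(0.04240389602950335))
nearest 69 20.25 off mm 1.9539816688366172
phic end 99.0 end [0.4829 0.1368 0.06  ] r base 0.5019
0 0.001 -0.019 0 0 0 0; 0 -0.006 -0.037 0 0 0 0; 0 -0.015 -0.055 0 0 0 0; 0 -0.027 -0.071 0 0 0 0; 0 -0.04 -0.086 0 0 0 0; 0 -0.055 -0.099 0 0 0 0; 0 -0.072 -0.111 0 0 0 0; 0 -0.09 -0.12 0 0 0 0; 0 -0.108 -0.127 0 0 0 0; 0 -0.128 -0.132 0 0 0 0; 0 -0.148 -0.134 0 0 0 0; 0 -0.167 -0.138 0 0 0 0
```

Emit:
arm_command:
  deltas: "0 0.001 -0.019 0 0 0 0; 0 -0.006 -0.037 0 0 0 0; 0 -0.015 -0.055 0 0 0 0; 0 -0.027 -0.071 0 0 0 0; 0 -0.04 -0.086 0 0 0 0; 0 -0.055 -0.099 0 0 0 0; 0 -0.072 -0.111 0 0 0 0; 0 -0.09 -0.12 0 0 0 0; 0 -0.109 -0.127 0 0 0 0; 0 -0.128 -0.132 0 0 0 0; 0 -0.148 -0.133 0 0 0 0; 0 -0.167 -0.134 0 0 0 0"

```text
time_s: 17.45
ee_pos: [0.4828, 0.1377, 0.0602]
tool_rot: [1.093, 1.281, -1.09]
ft_force: [1.6, 14.6, 2.0]
gripper_width: -0.0001
```

Run:
```python
from h import *
p,R=applied("0 -0.167 -0.134 0 0 0 0"); s=st(); print(p,cornerr(p),cornerr(s["ee_pos"]))
go(12,rc=.049,rf=.0502)
```

```text
t 17.45 pos [0.4828 0.1377 0.0602] F [ 1.59 14.56  1.99] w -0.0001
q [-0.856  0.436  0.552  2.155 -0.381  0.643  0.122]
[[ 0.     0.987  0.158]
 [ 0.002  0.158 -0.987]
 [-1.     0.001 -0.002]]
[0.482959   0.13575506 0.05993874] 0.05011931865565402 0.05204665482326994
nearest 106 99.0 off mm 0.6162137085071641
phic end 164.25 end [0.4265 0.0981 0.06  ] r base 0.4376
0 -0.022 0 0 0 0 0; 0 -0.042 0 0 0 0 0; 0 -0.061 0.004 0 0 0 0; 0 -0.081 0.005 0 0 0 0; 0 -0.1 0.009 0 0 0 0; 0 -0.119 0.015 0 0 0 0; 0 -0.137 0.024 0 0 0 0; 0 -0.154 0.034 0 0 0 0; 0 -0.17 0.047 0 0 0 0; 0 -0.184 0.061 0 0 0 0; 0 -0.196 0.077 0 0 0 0; 0 -0.206 0.095 0 0 0 0
```

Run:
```python
from h import *
go(12,rc=.0483,rf=.0505)
```

```text
nearest 106 99.0 off mm 0.7198111843808543
phic end 164.25 end [0.4271 0.0978 0.06  ] r base 0.4382
0 -0.022 -0.001 0 0 0 0; 0 -0.042 -0.001 0 0 0 0; 0 -0.059 0.005 0 0 0 0; 0 -0.078 0.007 0 0 0 0; 0 -0.098 0.011 0 0 0 0; 0 -0.117 0.017 0 0 0 0; 0 -0.135 0.025 0 0 0 0; 0 -0.152 0.036 0 0 0 0; 0 -0.168 0.048 0 0 0 0; 0 -0.182 0.063 0 0 0 0; 0 -0.194 0.079 0 0 0 0; 0 -0.204 0.096 0 0 0 0
```

Emit:
arm_command:
  deltas: "0 -0.022 -0.001 0 0 0 0; 0 -0.042 -0.001 0 0 0 0; 0 -0.06 0.002 0 0 0 0; 0 -0.078 0.005 0 0 0 0; 0 -0.098 0.01 0 0 0 0; 0 -0.117 0.017 0 0 0 0; 0 -0.135 0.025 0 0 0 0; 0 -0.152 0.036 0 0 0 0; 0 -0.168 0.048 0 0 0 0; 0 -0.182 0.063 0 0 0 0; 0 -0.194 0.079 0 0 0 0; 0 -0.204 0.096 0 0 0 0"

```text
time_s: 18.95
ee_pos: [0.426, 0.0974, 0.0598]
tool_rot: [1.092, 1.281, -1.094]
ft_force: [-5.7, 3.6, 2.3]
gripper_width: -0.0001
```

Run:
```python
from h import *
p,R=applied("0 -0.204 0.096 0 0 0 0"); s=st(); print(p,cornerr(p),cornerr(s["ee_pos"]))
c=optics.camera("side"); crop(c,"side13.png",215,175,100,80,7)
c=optics.camera("top"); crop(c,"top13.png",170,170,120,90,6.5)
```

```text
t 18.95 pos [0.426  0.0974 0.0598] F [-5.67  3.64  2.33] w -0.0001
q [-0.864  0.349  0.579  2.292 -0.348  0.583  0.138]
[[-0.002  0.988  0.157]
 [-0.     0.157 -0.988]
 [-1.    -0.002 -0.   ]]
[0.42702596 0.09772382 0.05996114] 0.048362400271277105 0.0492398447353258
```

View pics/side13.png

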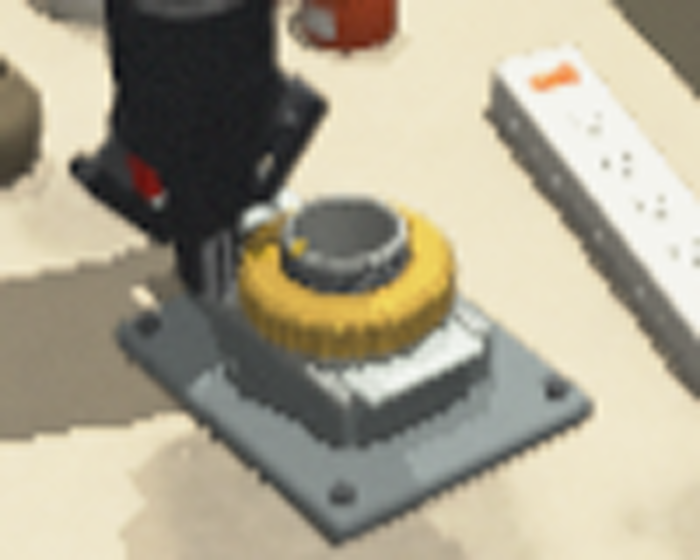

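Run:
```python
from h import *
c=optics.camera("side"); crop(c,"side14.png",240,198,44,34,17)
# predicted pixel of mark for angles
for th in (11.2,11.4,11.6,11.8,12,12.2,12.4,12.57):
    a=np.degrees(th)+NM; q=CC+.040*u2(a); q[2]=.0705+.003*th/2/np.pi; u=proj(c,q); print(th,((u-[240,198]+.5)*17-.5).round())
```

```text
11.2 [267. 157.]
11.4 [241. 177.]
11.6 [222. 199.]
11.8 [211. 223.]
12 [208. 248.]
12.2 [213. 272.]
12.4 [226. 295.]
12.57 [244. 313.]
```

View pics/side14.png

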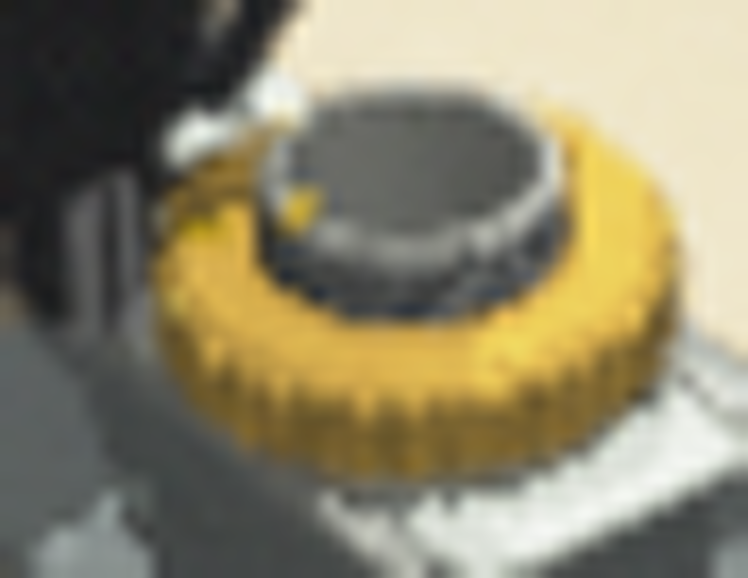

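Run:
```python
from h import *
go(6,rc=.0483,rf=.0498)
```

```text
nearest 144 162.0 off mm 0.7288493555911905
phic end 189.0 end [0.426  0.0631 0.06  ] r base 0.4307
0 -0.007 0.016 0 0 0 0; 0 -0.012 0.035 0 0 0 0; 0 -0.015 0.055 0 0 0 0; 0 -0.021 0.073 0 0 0 0; 0 -0.021 0.093 0 0 0 0; 0 -0.021 0.113 0 0 0 0
```

Emit:
arm_command:
  deltas: "0 -0.007 0.016 0 0 0 0; 0 -0.012 0.035 0 0 0 0; 0 -0.015 0.055 0 0 0 0; 0 -0.02 0.073 0 0 0 0; 0 -0.021 0.093 0 0 0 0; 0 -0.021 0.113 0 0 0 0"

```text
time_s: 19.85
ee_pos: [0.4245, 0.0623, 0.0596]
tool_rot: [1.091, 1.281, -1.095]
ft_force: [-6.1, 0.1, 3.2]
gripper_width: -0.0
```

Run:
```python
from h import *
p,R=applied("0 -0.021 0.113 0 0 0 0"); s=st(); print(p,cornerr(p),cornerr(s["ee_pos"]))
c=optics.camera("side"); crop(c,"side15.png",240,198,44,34,17)
```

```text
t 19.85 pos [0.4245 0.0623 0.0596] F [-6.08  0.11  3.24] w -0.0
q [-0.795  0.34   0.585  2.308 -0.344  0.578  0.212]
[[-0.003  0.988  0.156]
 [-0.001  0.156 -0.988]
 [-1.    -0.003  0.   ]]
[0.42611406 0.06325546 0.05997527] 0.04970894060939565 0.051467460284986125
```

View pics/side15.png

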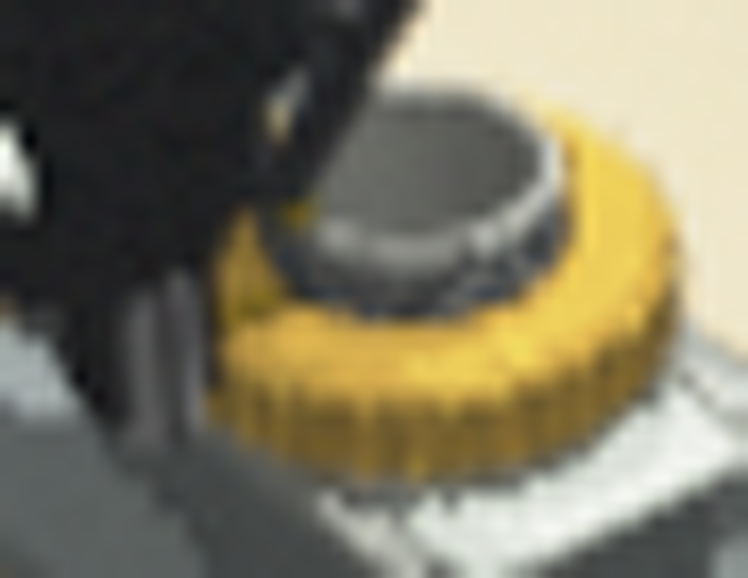

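Run:
```python
from h import *
c=optics.camera("top"); print(ray(c,145,253,.05), ray(c,133,173,.06), ray(c,97,215,.05))
p,R=getcmd()
P=[p+np.array([-.003,0,0]),p+np.array([-.003,0,0]),p+np.array([-.003,0,.05]),p+np.array([-.003,0,.1])]
rows(P)
rows([p+np.array([-.003,0,.1]),[.428,.12,.16],[.44,.175,.16],[.446,.23,.16],[.446,.24,.16],[.446,.24,.16]],[R,RY(9.8),RY(10.6),RY(11.3),RY(12.1),RY(12.1)])
```

```text
[0.38793058 0.31802198 0.05      ] [0.59942451 0.35012875 0.06      ] [0.48924076 0.44736677 0.05      ]
0 -0.0099 -0.0016 0 0 0 0; 0 -0.0099 -0.0016 0 0 0 0; -0.1667 -0.0099 -0.0015 0 0 0 0; -0.3333 -0.0099 -0.0014 0 0 0 0
!step 0 0.1000449898795537
-0.3333 -0.0099 -0.0014 0 0 0 0; -0.3335 0.0358 -0.1857 -0.0175 0.0005 0.0002 0; -0.3336 0.104 -0.3605 -0.0353 0.0005 0.0002 0; -0.3336 0.1525 -0.5384 -0.0508 0.0005 0.0002 0; -0.3337 0.1577 -0.5714 -0.0686 0.0005 0.0003 0; -0.3337 0.1577 -0.5714 -0.0686 0.0005 0.0003 0
```

Emit:
arm_command:
  deltas: "0 -0.01 0 0 0 0 0; 0 -0.01 0 0 0 0 0; -0.16 -0.01 0 0 0 0 0; -0.33 -0.01 0 0 0 0 0; -0.333 0.036 -0.186 -0.017 0 0 0; -0.333 0.104 -0.36 -0.035 0 0 0; -0.333 0.152 -0.538 -0.05 0 0 0; -0.333 0.157 -0.57 -0.069 0 0 0; -0.333 0.157 -0.57 -0.069 0 0 0"

```text
time_s: 21.08
ee_pos: [0.4459, 0.2397, 0.1597]
tool_rot: [1.051, 1.302, -1.052]
ft_force: [-0.5, -1.0, -0.5]
gripper_width: -0.0001
```

Run:
```python
from h import *
p,R=applied("-0.333 0.157 -0.57 -0.069 0 0 0"); s=st(); print(p)
c=optics.camera("side"); crop(c,"side16.png",240,198,44,34,17)
c=optics.camera("top"); crop(c,"top16.png",170,170,120,90,6.5)
```

```text
t 21.075 pos [0.4459 0.2397 0.1597] F [-0.53 -0.98 -0.53] w -0.0001
q [-1.141  0.268  0.612  2.078 -0.203  0.853 -0.199]
[[ 0.     0.978  0.211]
 [-0.001  0.211 -0.978]
 [-1.    -0.     0.001]]
[0.44585839 0.23956307 0.15980116]
```

View pics/side16.png

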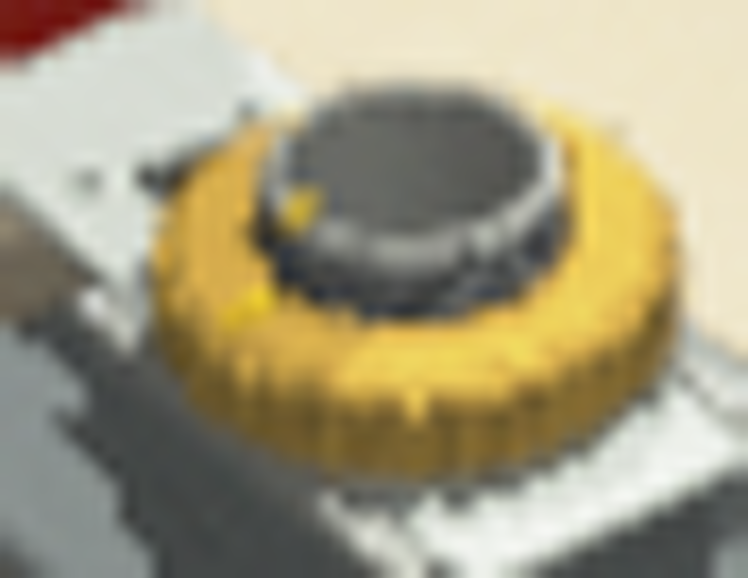

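View pics/top16.png

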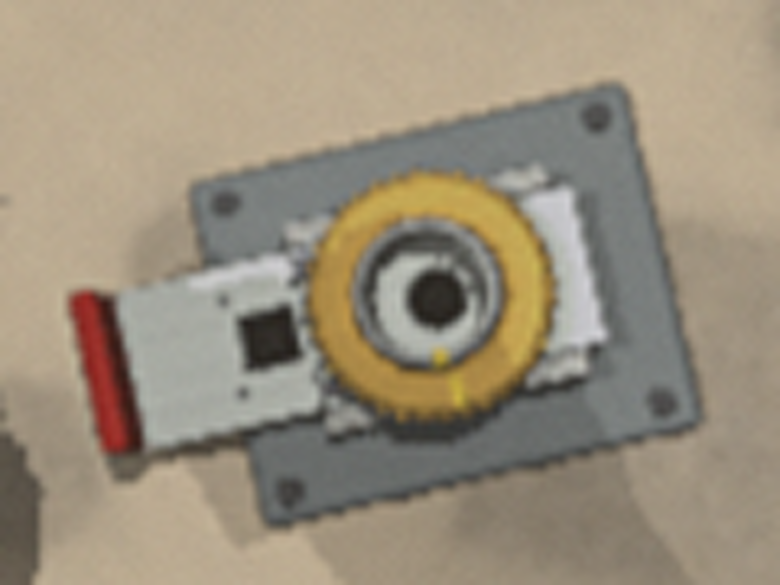

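Run:
```python
from h import *
t=optics.camera("top"); S=lambda u,v:(170+(u+.5)/6.5-.5,170+(v+.5)/6.5-.5)
C[:]=CC[:2]
print(ringang(t,*S(459,388),2), "start", ringang(t,*S(476,382),0)); 
q=ray(t,*S(440,357),.092)[:2]-C; print("neck mark",np.degrees(np.arctan2(q[1],q[0]))%360,np.linalg.norm(q))
s=optics.camera("side"); S2=lambda u,v:(240+(u+.5)/17-.5,198+(v+.5)/17-.5); print(ringang(s,*S2(248,306),2))
P=[]
d=u2(102.1); R12=RY(12.1); print(np.linalg.norm([.4459-CC[0],.2396-CC[1]]), np.array([.4459-CC[0],.2396-CC[1]])@d[:2])
```

```text
(np.float64(12.650196189068376), np.float64(0.038705042227272085)) start (np.float64(0.2589036479981599), np.float64(0.038689435293720285))
neck mark 191.54657388318338 0.0258363017322698
(np.float64(12.532936750194873), np.float64(0.03808825848754639))
0.16847614074402345 0.1684337964579846
```

Run:
```python
from h import *
p,R=getcmd(); d=u2(102.1); R12=RY(12.1)
f=lambda r,z: CC+d*r+np.array([0,0,z])
rs=[(.168,.11),(.168,.062),(.164,.06),(.156,.06),(.148,.06),(.14,.06),(.132,.06),(.124,.06),(.116,.06),(.108,.06),(.1,.06),(.1,.06)]
print(f(.168,.06)); rows([f(*x) for x in rs],[R12]*12,nd=3)
```

```text
[0.44968408 0.23996758 0.06      ]
0.166 0.013 0.001 0 0 0 0; 0.326 0.013 0.001 0 0 0 0; 0.333 0.013 0.015 0 0 0 0; 0.333 0.013 0.041 0 0 0 0; 0.333 0.013 0.068 0 0 0 0; 0.333 0.013 0.095 0 0 0 0; 0.333 0.013 0.121 0 0 0 0; 0.333 0.013 0.148 0 0 0 0; 0.333 0.013 0.175 0 0 0 0; 0.333 0.013 0.201 0 0 0 0; 0.333 0.013 0.228 0 0 0 0; 0.333 0.013 0.228 0 0 0 0
```

Emit:
arm_command:
  deltas: "0.166 0.013 0 0 0 0 0; 0.326 0.013 0 0 0 0 0; 0.333 0.013 0.015 0 0 0 0; 0.333 0.013 0.041 0 0 0 0; 0.333 0.013 0.068 0 0 0 0; 0.333 0.013 0.095 0 0 0 0; 0.333 0.013 0.121 0 0 0 0; 0.333 0.013 0.148 0 0 0 0; 0.333 0.013 0.175 0 0 0 0; 0.333 0.013 0.201 0 0 0 0; 0.333 0.013 0.228 0 0 0 0; 0.333 0.013 0.228 0 0 0 0"

```text
time_s: 22.78
ee_pos: [0.4639, 0.1725, 0.0599]
tool_rot: [1.052, 1.301, -1.054]
ft_force: [-0.3, -0.2, -0.3]
gripper_width: -0.0001
```

Run:
```python
from h import *
p,R=applied("0.333 0.013 0.228 0 0 0 0"); s=st(); d=u2(102.1); print((s["ee_pos"]-CC)@d)
c=optics.camera("side"); crop(c,"side17.png",215,165,100,80,7)
f=lambda r,z: CC+d*r+np.array([0,0,z])
rows([f(x,.06) for x in (.095,.09,.085,.082,.08,.078,.078)],nd=3)
```

```text
t 22.775 pos [0.4639 0.1725 0.0599] F [-0.31 -0.23 -0.29] w -0.0001
q [-0.92   0.422  0.527  2.168 -0.355  0.634  0.068]
[[-0.001  0.978  0.209]
 [-0.001  0.209 -0.978]
 [-1.    -0.001  0.001]]
0.09907695270718231
0 0 0.017 0 0 0 0; 0 0 0.033 0 0 0 0; 0 0 0.05 0 0 0 0; 0 0 0.06 0 0 0 0; 0 0 0.067 0 0 0 0; 0 0 0.073 0 0 0 0; 0 0 0.073 0 0 0 0
```

View pics/side17.png

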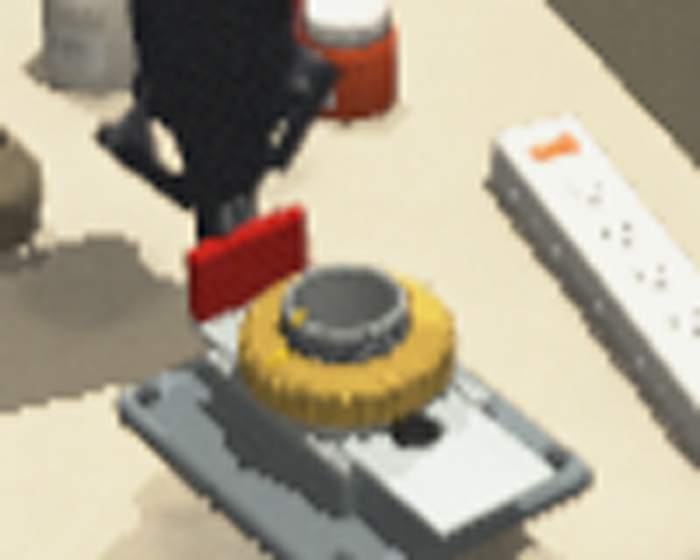

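The plate is sliding freely, with the tab at about (248,262) in the crop, and the ring mark hasn't moved. I'll push on to the stop.

Emit:
arm_command:
  deltas: "0 0 0.017 0 0 0 0; 0 0 0.033 0 0 0 0; 0 0 0.05 0 0 0 0; 0 0 0.06 0 0 0 0; 0 0 0.067 0 0 0 0; 0 0 0.072 0 0 0 0; 0 0 0.072 0 0 0 0"

```text
time_s: 23.7
ee_pos: [0.4678, 0.1554, 0.06]
tool_rot: [1.052, 1.306, -1.049]
ft_force: [-4.9, 21.1, -2.5]
gripper_width: -0.0004
```

Run:
```python
from h import *
p,R=applied("0 0 0.072 0 0 0 0"); s=st(); d=u2(102.1); print((s["ee_pos"]-CC)@d, (p-CC)@d)
c=optics.camera("side"); crop(c,"side18.png",215,165,100,80,7)
c=optics.camera("top"); crop(c,"top18.png",170,170,120,90,6.5)
```

```text
t 23.7 pos [0.4678 0.1554 0.06  ] F [-4.87 21.12 -2.48] w -0.0004
q [-0.882  0.419  0.525  2.172 -0.357  0.632  0.111]
[[-0.001  0.977  0.213]
 [ 0.003  0.213 -0.977]
 [-1.    -0.001 -0.003]]
0.08151959696751802 0.07837048612263721
```

View pics/side18.png

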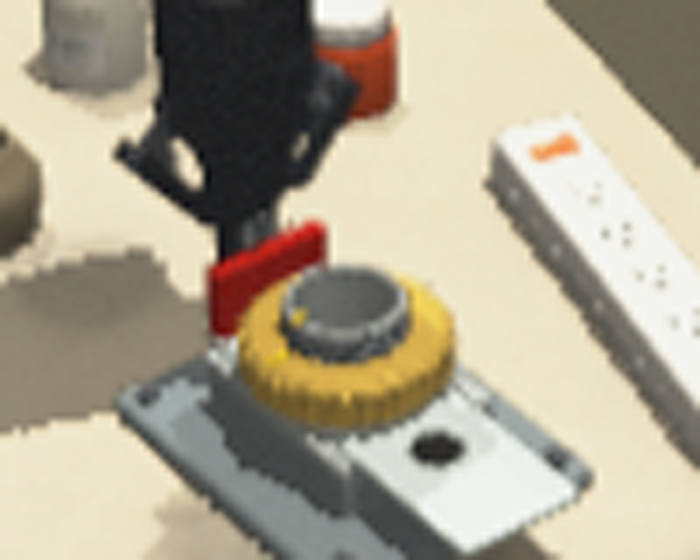

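View pics/top18.png

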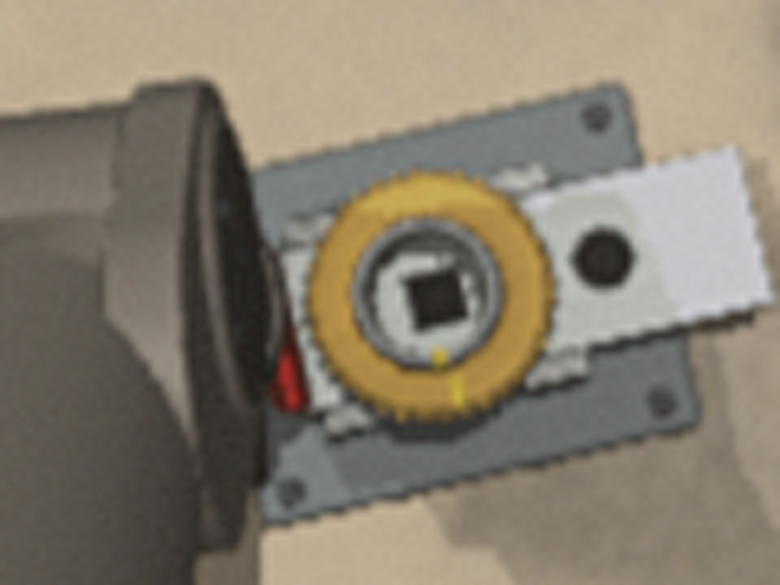

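Emit:
arm_command:
  deltas: "0 0 0.004 0 0 0 0; 0 0 0.004 0 0 0 0; 0 0 0.004 0 0 0 0"

```text
time_s: 24.18
ee_pos: [0.4678, 0.1553, 0.06]
tool_rot: [1.051, 1.307, -1.048]
ft_force: [-7.6, 27.9, -3.4]
gripper_width: -0.0003
```

The force rose with no motion, so this is the stop. Now I'll back off along the head's +y and lift.

Emit:
arm_command:
  deltas: "0 0 -0.02 0 0 0 0; 0 0 -0.1 0 0 0 0; 0 0 -0.24 0 0 0 0; -0.15 0 -0.28 0 0 0 0; -0.33 0 -0.28 0 0 0 0; -0.45 0 -0.28 0 0 0 0; -0.45 0 -0.28 0 0 0 0"

```text
time_s: 25.05
ee_pos: [0.4525, 0.2339, 0.1974]
tool_rot: [1.056, 1.301, -1.048]
ft_force: [0.6, 0.2, -0.2]
gripper_width: 0.0001
```

Run:
```python
from h import *
s=st()
c=optics.camera("side"); crop(c,"side19.png",215,165,100,80,7)
cv2.imwrite("pics/side_full.png",c["pixels"][...,::-1])
c=optics.camera("top"); crop(c,"top19.png",170,170,120,90,6.5)
cv2.imwrite("pics/top_full.png",c["pixels"][...,::-1])
```

```text
t 25.05 pos [0.4525 0.2339 0.1974] F [ 0.61  0.16 -0.2 ] w 0.0001
q [-1.171  0.217  0.657  2.041 -0.166  0.93  -0.216]
[[ 0.003  0.978  0.21 ]
 [ 0.003  0.21  -0.978]
 [-1.     0.004 -0.003]]
```

View pics/top19.png

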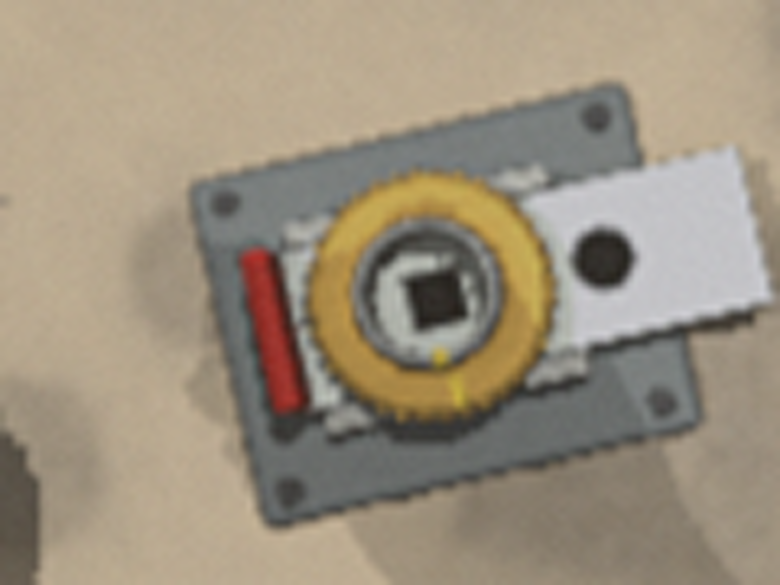

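View pics/side19.png

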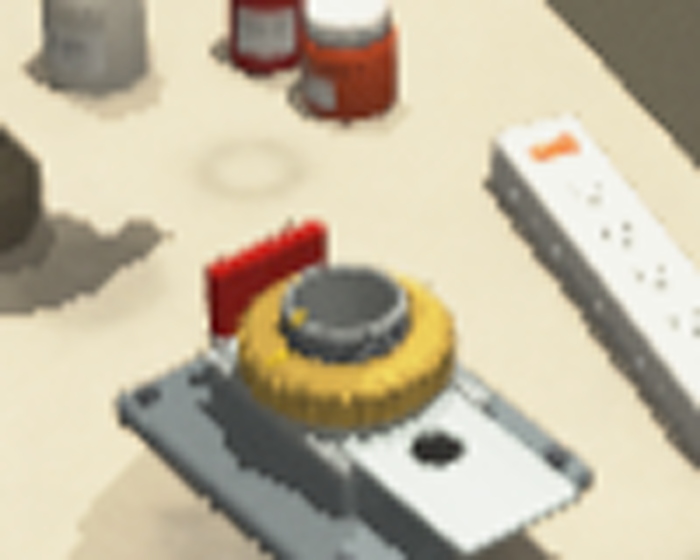

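View pics/top_full.png

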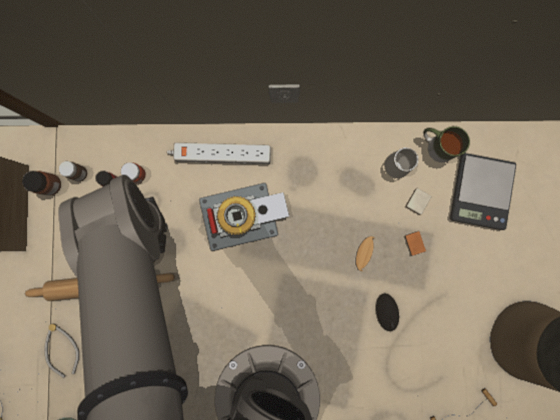

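The tab is at (273,332) and the square opening is centred in the neck at (436,298). The ring mark at (459,388) sits next to the neck mark, and the bystanders in view haven't moved. One numeric check, then I'll hand in.

Run:
```python
from h import *
t=optics.camera("top"); S=lambda u,v:(170+(u+.5)/6.5-.5,170+(v+.5)/6.5-.5)
d=u2(102.1)
for uv in [(273,332),(99,373)]: print((ray(t,*S(*uv),.086)-CC)@d)
print(arm.observe()["ft_force"].round(2)); print(ticket.hand_in())
```

```text
0.06316709878390055
0.13369435165677393
[ 0.43 -0.52 -0.31]
the job is handed in; nothing more can be done
None
```

The ring is unscrewed two full turns and the die plate is home against its stop. I handed the job in at about 25 s of the 54 s allowed; no verdict was reported.

- **Ring:** I kept the gripper shut and rolled its tip anticlockwise along the knurled rim, about one and a half times round. In the cameras the ring went from about 0.26 rad to 12.53 rad (side view) or 12.65 rad (top view), against 12.57 wanted. The two views differ by about 0.12 rad, and the yellow mark sits next to the neck mark. The ring mark did not move during the push.
- **Plate:** I pushed the red tab from its outer face until it stopped. The force rose from 21 N to 28 N with no further movement. From above, the tab moved from 133.7 mm to 63.2 mm from the axis, about 70 mm, and the square opening lies under the neck. By arm position, the fingertip stopped about 2 mm short of where I expected it. I put that down to my estimate of the fingertip's thickness, because the force and the pictures both show the plate home.
- **End state:** The arm is clear and touching nothing, with the wrist force near zero. The highest wrist force I read was about 29 N, though I only read it at the end of each move.
- **Other things on the bench:** I compared these by eye only. The two tiles, the cup, the rib and the orange jar look unmoved. The arm hides the pot in the last top view, and I did not look at the full side picture; the tool stayed clear of the pot throughout.

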